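# Unload the ring slide: lock it out with the kick lever, take the ring post, release it

### The job

Push the sled of the ring slide all the way out of its clear hood and, with it out against its end stop, push the red kick lever down until it bottoms and hold it there firmly for a moment (15 to 20 N, never above 30 N), so that the sled stays out by itself. Then stand the wooden ring post from the sled upright on the dark steel bench block, and afterwards flick the lever back up so that the empty sled runs home under the hood. Keep the post upright and leave the other things on the bench where they are.

Things in the scene. Friction and masses are not known exactly. Their poses are not given: they have to be found in the camera images.
- track: the fixed ring slide: dark steel base plate 130 x 345 x 12 mm with a clear acrylic hood on its -y half. Origin on the bench, below the middle of the hood's open mouth; +y is the way the sled comes out, x across, z up. Hood: y -146 to 0 mm, x +-65 mm, roof top at z = 121 mm, open only at y = 0. The plate ends at y = 205 mm, where a rubber pad (30 x 30 mm) meets the lever's foot
- sled (a joint): travel of the aluminium sled along track +y, m: 0 = home under the hood, 0.100 = fully out against the end stop. A spring pulls it home (1.2 N at 0, 2 N at 0.100; it runs back at about 0.2 m/s). Plate 94 mm wide, top at z = 40 mm, from 30 mm behind to 120 mm ahead of the post's seat (brass rim, 4 mm high, 42 mm bore), which is at track y = -45 mm + travel
- lever (a joint): angle of the kick lever on the sled, rad: 0 = up (85 deg above level); it turns down to track +y, away from the hood. Where it bottoms differs each time with the wear of the rubber pad under its foot, 0.55 to 0.86 rad: to be felt. Stiff friction hinge, stays where left: turning it down takes 4 N (up) to 5.5 N (low) square to the lever at the bar, then it is hard against the pad; raising it 2 to 4 N
- pin (a joint): brass locking pin under the sled, driven by the lever, m: 0 = up, about 0.006 to 0.009 = fully down. From 0.003 (lever at 0.29 rad) it reaches below a tooth on the base. It drops behind the tooth, locking the sled, only if the sled is within about 2 mm of its end stop; less far out it lands on the tooth or locks nothing. Once locked the sled may creep back 2 mm; with the pin raised past 0.003 it is free and runs home
- lever_bar (a point): centre of the lever's red cross bar, a smooth slippery sleeve that turns freely: 12 mm diameter, 52 mm long along track x, between two side arms (8 mm rods at x = +-30 mm, open between). 79 mm from the pivot, where a 45 mm steel foot sticks out square to the lever (level, to +y, when it is up); moves with lever and sled. With the lever up it is 129 mm above the bench, fully down 96 to 114 mm
- lever_pivot (a point): the lever's hinge line (along track x), on the sled 100 mm ahead of the post's seat, 50 mm above the bench; moves with the sled
- post_mid (a point): the loose wooden ring post (90 g) with a ring on it, at half height on its axis, z axis up. Foot disc 36 mm diameter, 8 mm high; round stem 22 mm diameter from 8 to 50 mm above its underside, then a cone to 66 mm; this point is 33 mm above its underside. It starts standing on the sled's seat (underside at z = 40 mm), under the hood
- post: the same ring post, origin at the centre of its underside
- block: flat dark steel bench block, fixed, 120 (x) x 110 (y) x 30 mm high, origin at the centre of its underside; a small ring lies near its +x +y corner (its own axes). It may be at either side of the slide
- ring: small steel ring with an amber stone lying on the block's corner, 27 mm long, 5 mm high; leave it
- hammer: bench hammer, bystander
- brush: brush, bystander
- driver: screwdriver, bystander
- jar: glass jar 56 mm diameter, 70 mm high, bystander
- ringbox: blue ring box 56 x 56 x 41 mm, bystander
- cup: white cup 64 mm diameter, 60 mm high, bystander
Things that resemble listed ones, but are neither listed nor needed, are in the scene too. Several things look just like the block: the one meant starts farthest to the robot's right.

How it is judged:
By the outcome, as a careful person would: the job done as asked, in the order asked, and still so for the second after the job is handed in, with the robot touching nothing.
It also fails if it takes over 72 s, if anything falls off the work surface, if the arm or the gripper's body presses on something with over 40 N, if the wrist force passes 120 N, or if a joint passes its speed limit or range.

### The arm

A 6-joint arm with a two-finger parallel gripper is mounted at the origin on the work surface. World frame = base frame: x ahead of the robot, y to its left, z up, the work surface at z = 0. Lengths are in m, angles in rad, forces in N, time in s.
With the tool pointing down it reaches from about 0.425 to 0.95 m from the base axis. Payload 3.5 kg.
Tool frame: the origin (TCP) lies between the finger pads; the fingertips stand 25 mm ahead of it and the grasp point (between the pads) lies 6 mm ahead of it (ctrl.finger_overhang is the distance from the TCP to the fingertips, in m); x points along the fingers, y is the direction in which the jaws open and shut, and the axes are right-handed (so a half turn about x gives the same grasp; the last joint's range is limited). The gripper opens to 85 mm and grips with 20 to 120 N. Pads are 22 mm wide; open, the fingers measure 114 mm over their backs; the gripper's body (76 mm by 85 mm) begins 54 mm behind the grasp point. The pads swing forward as they close: fully open they stand 13 mm farther back than shut.
Start: joints at [1.126, 0.286, 1.577, -0, 1.279, -0.15], TCP at [0.196, 0.646, 0.256] pointing down, gripper open.
Joint ranges: [-2.77, 2.77], [-0.9, 2.22], [0.21, 2.48], [-1.53, 4.67], [0.24, 2.81], [-2.84, 2.84]. Speed limits (rad/s): [2.79, 2.79, 3.14, 3.14, 3.14, 3.14].

### API

Orientations are given as a unit quaternion [x, y, z, w].
In Python, from plant import ctrl gives the robot as it stands.
- The arm moves only by the tool play_rows, never from a script. Its argument "targets" is a list of rows, each an object with "delta_pos": the shift along the world's x, y, z normalised to -1 to 1, where 1 is 1000 mm, a list of three; "delta_rot": the turn, a rotation vector about the world's x, y, z normalised to -1 to 1, where 1 is pi rad, a list of three; "claw": the finger opening in mm, from 0 to 85.4. In form: [{"delta_pos": [tx, ty, tz], "delta_rot": [wx, wy, wz], "claw": claw}, ...]. A call has 1 to 20 rows; each row is the pose to reach, as a shift and turn from the pose measured when the call began, turning the shorter way round; what a row does not reach only later rows make up. A row lasts 1/12 s, in which the tool goes at most 41.7 mm and 7.16 degrees, less where a joint would pass 70% of its speed; a pose out of reach is approached as far as the arm can. A call with a number of a shift or a turn outside -1 to 1 is refused whole. A call with a gripper value outside its range is refused whole. The fingers move at their own pace and stop on an object; "newtons" is the grip in N (left out, the last holds). Time passes only in rows, so rows that repeat a pose let the fingers close. It gives the time, the measured TCP pose, the force and the opening at its end, in the units of the state.
- ctrl.get_state(): the state, without advancing time (a new reading comes with each control period).
- ctrl.read_camera(name): name is "side" or "top" or "wrist"; returns the picture (400x640x3 uint8, blue, green, red); there is no depth.
- ctrl.calibration(name): a dict with "fx", "fy", "cx", "cy" (pixels), "camera_from_world" (4x4, takes a point from world to camera coordinates). Camera axes: x right, y down, z forward; pixel columns grow to the right and rows downward; lengths in m; the calibration is good to about 2 mm. A picture is of the moment at which its call begins: read the wrist's pose just before it. calibration takes no time and is no camera call; for the wrist camera it gives the pose at the moment of the call.
- ctrl.sign_off(): hands the job in, once; it reports no verdict.
The state is a dict: "time": time; "qpos": joint angles; "dq": joint speeds; "joint_efforts": joint torques, N m; "eef_pos": TCP position; "tcp_rot": TCP orientation; "contact_force": force on the tool from outside, world axes, zero at the start; "wrist_torque": the same for the moment, N m; "opening": opening from 0.0 (shut) to 1.0 (fully open).
Only numpy, scipy, OpenCV 4.12 (cv2) and the standard library are available. Lean on these libraries where they do the work, as an engineer would, in place of code of your own. Each camera call takes 0.05 s, during which the arm holds its last target. There are 200 camera calls.

## Working session

There is one attempt and no reset: what is moved stays moved. The work goes in short steps, Python scripts to look and compute and a tool call to move; the robot and the scene stay as the last step left them, time stands still between calls to the robot, and variables do not carry over. Pictures are saved under pics/ and viewed, about 8 in all and at most 12, crops included, and the job is handed in when it is done.

Besides the shell and the picture viewer there is one more tool, called after ">>>" as name(argument=value, ...) on one line, values as JSON. play_rows: Moves the arm, as the interface text tells. Its arguments: {"type":"object","properties":{"targets":{"type":"array"},"newtons":{"type":"number"}},"required":["targets"]}

```bash
mkdir -p pics; ls; python3 - <<'E'
from plant import ctrl
import cv2,numpy as np
for n in("top","side"):
    im=ctrl.read_camera(n);cv2.imwrite(f"pics/{n}0.png",im)
    c=ctrl.calibration(n);print(n,c["fx"],c["cx"],c["cy"]);print(np.round(c["camera_from_world"],3))
print(ctrl.get_state())
E
```

```text
pics
top 457.2666340593607 321.51367026096256 208.03261264797632
[[-0.056 -0.998  0.004  0.025]
 [-0.977  0.054 -0.204  0.536]
 [ 0.203 -0.016 -0.979  1.728]
 [ 0.     0.     0.     1.   ]]
side 382.1266040256808 317.0847105442902 199.88227469519074
[[-0.997 -0.071 -0.006  0.528]
 [-0.043  0.664 -0.746  0.106]
 [ 0.057 -0.744 -0.666  1.17 ]
 [ 0.     0.     0.     1.   ]]
{'time': 0.1, 'qpos': array([ 1.12598373e+00,  2.87100450e-01,  1.57803737e+00,  8.32811624e-06,
        1.27861138e+00, -1.50022190e-01]), 'dq': array([ 0.00030465, -0.00193257, -0.00440385,  0.00039458,  0.00177968,
       -0.0010047 ]), 'joint_efforts': array([ 3.47005027e-05, -4.07297480e+01, -2.93698561e+01, -1.68665856e-04,
        3.40458173e-03, -2.70326217e-05]), 'eef_pos': array([0.19586097, 0.64538941, 0.2550662 ]), 'tcp_rot': array([ 0.1031198 ,  0.69966521, -0.10457611,  0.69921294]), 'contact_force': array([-0.04902408,  0.54563293, -0.22179177]), 'wrist_torque': array([-0.02634661, -0.00895368,  0.00257688]), 'opening': 1.0022955145995016}
```

View pics/top0.png

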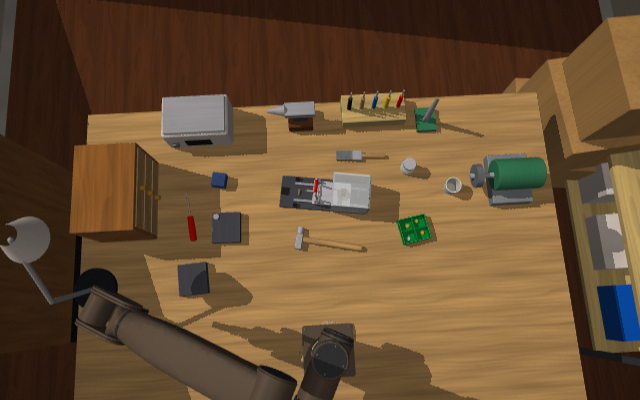

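View pics/side0.png

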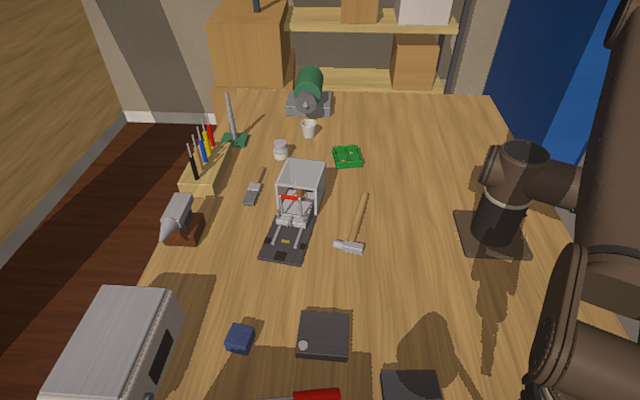

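The top view shows the slide at (325,192), with the hood to the right (world -y). There are dark blocks at (227,227), carrying the ring, and at (194,279). The one at (227,227) is farther right, so it is the target. Next I'll work out coarse positions.

```bash
cat > h.py <<'E'
from plant import ctrl
import numpy as np, cv2
from scipy.spatial.transform import Rotation as R
def ray(cal,u,v,z):
    T=np.array(cal["camera_from_world"]);Rm=T[:3,:3];o=-Rm.T@T[:3,3]
    d=Rm.T@np.array([(u-cal["cx"])/cal["fx"],(v-cal["cy"])/cal["fy"],1])
    return o+d*(z-o[2])/d[2]
def proj(cal,p):
    T=np.array(cal["camera_from_world"]);q=T[:3,:3]@np.asarray(p)+T[:3,3]
    return np.array([cal["fx"]*q[0]/q[2]+cal["cx"],cal["fy"]*q[1]/q[2]+cal["cy"]])
E
python3 - <<'E'
from h import *
c=ctrl.calibration("top")
for u,v,z in [(227,227,.03),(194,279,.03),(281,192,.012),(316,187,.129),(371,192,.1)]: print(u,v,ray(c,u,v,z).round(3))
im=cv2.imread("pics/top0.png")
a=cv2.resize(im[160:225,270:380],None,fx=7,fy=7,interpolation=cv2.INTER_CUBIC);cv2.imwrite("pics/tc.png",a)
s=ctrl.get_state();r=R.from_quat(s["tcp_rot"]).as_matrix();print(r.round(3))
w=np.array(ctrl.calibration("wrist")["camera_from_world"]);Rw=w[:3,:3].T;o=-Rw@w[:3,3];print("cam in tcp",r.T@(o-s["eef_pos"]));print((r.T@Rw).round(3), ctrl.calibration("wrist")["fx"])
E
```

```text
227 227 [0.487 0.368 0.03 ]
194 279 [0.292 0.497 0.03 ]
281 192 [0.621 0.153 0.012]
316 187 [0.604 0.012 0.129]
371 192 [ 0.58  -0.197  0.1  ]
[[-0.001  0.291  0.957]
 [-0.002  0.957 -0.291]
 [-1.    -0.002 -0.   ]]
cam in tcp [-0.11744432 -0.00064297 -0.07330866]
[[-0.    -0.289  0.957]
 [ 1.    -0.     0.   ]
 [ 0.     0.957  0.289]] 300.61620626825953
```

View pics/tc.png

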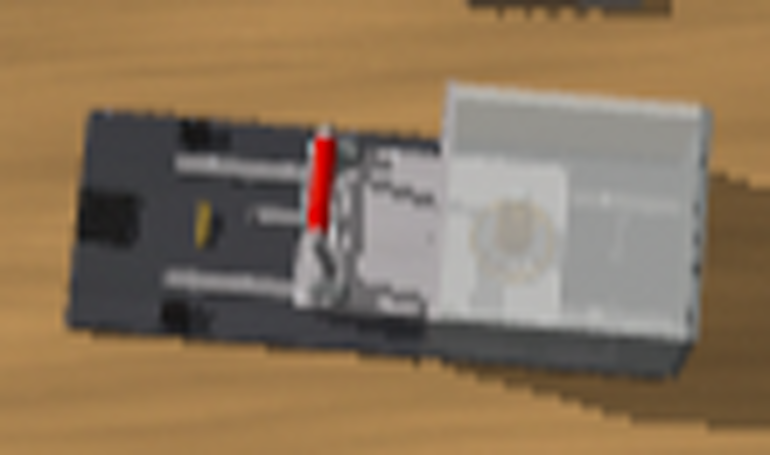

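The crop shows the track plate's left edge from (92,110) to (68,327). The hood's top corners are at about (448,84), (710,105) and (690,340). The red bar runs from (325,137) to (316,230), and the post shows through the hood at about (515,235). I'll fit the track pose from these.

```bash
python3 - <<'E'
from h import *
from scipy.optimize import least_squares
c=ctrl.calibration("top")
pts={(65,205,12):(92,110),(-65,205,12):(68,327),(65,0,121):(448,84),(65,-146,121):(710,105),(-65,-146,121):(690,340),(0,62,129):(320,183),(0,190,14):(108,218)}
P=np.array(list(pts))/1000.;U=np.array([(270+(a-3)/7,160+(b-3)/7) for a,b in pts.values()])
def w(p,P): 
    r=R.from_euler('z',p[2]).as_matrix();return (r@np.asarray(P).T).T+[p[0],p[1],0]
f=lambda p:np.concatenate([proj(c,q)-u for q,u in zip(w(p,P),U)])
s=least_squares(f,[.6,-.05,0]);print(s.x,f(s.x).reshape(-1,2).round(2))
print(w(s.x,[[0,62,129],[0,-45,73]]) if 0 else w(s.x,[[0,.062,.129],[0,-.045,.073],[0,.055,.073],[0,.155,.05]]))
for u,v in [(213,212),(241,213),(241,242),(212,242),(215,217)]: print(ray(c,u,v,.03).round(3))
st=ctrl.get_state()
r0=R.from_quat(st["tcp_rot"]);yaw=s.x[2]
rt=R.from_matrix(R.from_euler('z',yaw).as_matrix()@np.array([[0,1,0],[0,0,-1],[-1,0,0]]).astype(float)) # cols: x=down, y=+X, z=-Y
print(((rt*r0.inv()).as_rotvec()/np.pi).round(4), st["eef_pos"])
E
```

```text
[ 0.59833378 -0.04809962 -0.14228162] [[-0.55 -0.38]
 [-0.49 -0.15]
 [-0.24  0.  ]
 [ 0.51  0.22]
 [ 1.16 -0.09]
 [ 0.34  0.41]
 [-0.84 -0.11]]
[[ 0.6071255   0.01327387  0.129     ]
 [ 0.59195269 -0.0926449   0.073     ]
 [ 0.60613289  0.00634461  0.073     ]
 [ 0.62031309  0.10533411  0.05      ]]
[0.55  0.423 0.03 ]
[0.54  0.312 0.03 ]
[0.425 0.315 0.03 ]
[0.431 0.427 0.03 ]
[0.529 0.415 0.03 ]
[ 3.000e-04 -7.000e-04 -4.515e-01] [0.19586097 0.64538941 0.2550662 ]
```

>>> play_rows(targets=[{"delta_pos": [0.2,-0.3,0.07],"delta_rot": [0,0,-0.2],"claw": 0},{"delta_pos": [0.2,-0.3,0.07],"delta_rot": [0,0,-0.2],"claw": 0},{"delta_pos": [0.2,-0.3,0.07],"delta_rot": [0,0,-0.3],"claw": 0},{"delta_pos": [0.2,-0.3,0.07],"delta_rot": [0,0,-0.45],"claw": 0},{"delta_pos": [0.2,-0.3,0.07],"delta_rot": [0,0,-0.45],"claw": 0},{"delta_pos": [0.2,-0.3,0.07],"delta_rot": [0,0,-0.45],"claw": 0},{"delta_pos": [0.411,-0.634,0.075],"delta_rot": [0,0,-0.4515],"claw": 0},{"delta_pos": [0.411,-0.634,0.075],"delta_rot": [0,0,-0.4515],"claw": 0},{"delta_pos": [0.411,-0.634,0.075],"delta_rot": [0,0,-0.4515],"claw": 0},{"delta_pos": [0.411,-0.634,0.075],"delta_rot": [0,0,-0.4515],"claw": 0},{"delta_pos": [0.411,-0.634,0.075],"delta_rot": [0,0,-0.4515],"claw": 0},{"delta_pos": [0.411,-0.634,0.075],"delta_rot": [0,0,-0.4515],"claw": 0},{"delta_pos": [0.411,-0.634,0.075],"delta_rot": [0,0,-0.4515],"claw": 0},{"delta_pos": [0.411,-0.634,0.075],"delta_rot": [0,0,-0.4515],"claw": 0},{"delta_pos": [0.411,-0.634,0.075],"delta_rot": [0,0,-0.4515],"claw": 0},{"delta_pos": [0.411,-0.634,0.075],"delta_rot": [0,0,-0.4515],"claw": 0},{"delta_pos": [0.411,-0.634,0.075],"delta_rot": [0,0,-0.4515],"claw": 0},{"delta_pos": [0.411,-0.634,0.075],"delta_rot": [0,0,-0.4515],"claw": 0},{"delta_pos": [0.411,-0.634,0.075],"delta_rot": [0,0,-0.4515],"claw": 0},{"delta_pos": [0.411,-0.634,0.075],"delta_rot": [0,0,-0.4515],"claw": 0}], newtons=30)

```text
time: 1.77
eef_pos: [0.6078, 0.0084, 0.3291]
tcp_rot: [-0.535, -0.463, 0.536, -0.461]
contact_force: [-0.2, 0.1, -1.2]
opening: -0.003
```

```bash
python3 - <<'E'
from h import *
im=ctrl.read_camera("wrist");cv2.imwrite("pics/w1.png",im)
c=ctrl.calibration("wrist")
def W(p):return R.from_euler('z',-.1423).apply(p)+[.5983,-.0481,0]
for n,p in dict(bar=(0,.062,.129),pad=(0,.19,.014),c1=(.065,.205,.012),c2=(-.065,.205,.012),h1=(.065,0,.121),h2=(-.065,0,.121),post=(0,-.045,.106)).items(): print(n,proj(c,W(p)).round(1))
E
```

```text
bar [312.4 170.1]
pad [312.5  56.5]
c1 [362.   44.1]
c2 [263.1  44.5]
h1 [368.5 220.8]
h2 [256.8 220.9]
post [312.7 249.7]
```

View pics/w1.png

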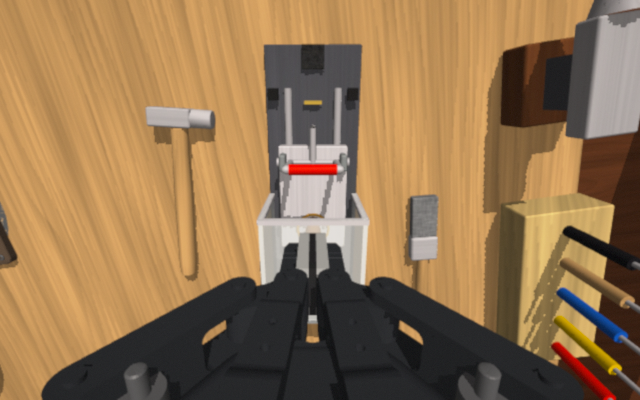

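The wrist view puts the red bar at (313,170), within 1 px of the prediction, and the plate corners match as well, so the track pose is good. Next are the push waypoints: the tool tilted 45° toward track +y, with the shut fingertips pushing the bar.

```bash
cat >> h.py <<'E'
YAW=-.1423;RZ=R.from_euler('z',YAW);O=np.array([.5983,-.0481,0])
def W(p):return RZ.apply(p)+O
def trk(p):return RZ.inv().apply(np.asarray(p)-O)
def bar(tr,th):
    e=np.radians(85)-th;return np.array([0,.055+tr+.079*np.cos(e),.05+.079*np.sin(e)])
def rot(tau): # tool dir (0,sin,-cos), tool y=+X
    m=np.array([[0,1,0],[0,0,-1],[-1,0,0]]).astype(float);return RZ*R.from_euler('x',tau)*R.from_matrix(m)
def delta(ptrk,rt):
    s=ctrl.get_state();return (W(ptrk)-s["eef_pos"]).round(4),((rt*R.from_quat(s["tcp_rot"]).inv()).as_rotvec()/np.pi).round(4)
def tip(tr,th,back=0.,tau=np.pi/4):
    a=np.array([0,np.sin(tau),-np.cos(tau)]);return bar(tr,th)-a*(.006+ctrl.finger_overhang+back)
E
python3 - <<'E'
from h import *
print(ctrl.finger_overhang)
t=rot(np.pi/4)
for a in [(0,0,.06),(0,0,.02),(0,0,0),(.05,0,0),(.09,0,0),(.1,0,0)]: print(a,*delta(tip(*a),t))
E
```

```text
0.025
(0, 0, 0.06) [-0.009  -0.0609 -0.136 ] [ 0.247  -0.037   0.0003]
(0, 0, 0.02) [-0.005  -0.0329 -0.1643] [ 0.247  -0.037   0.0003]
(0, 0, 0) [-0.003  -0.0189 -0.1785] [ 0.247  -0.037   0.0003]
(0.05, 0, 0) [ 0.0041  0.0306 -0.1785] [ 0.247  -0.037   0.0003]
(0.09, 0, 0) [ 0.0098  0.0702 -0.1785] [ 0.247  -0.037   0.0003]
(0.1, 0, 0) [ 0.0112  0.0801 -0.1785] [ 0.247  -0.037   0.0003]
```

>>> play_rows(targets=[{"delta_pos": [-0.009,-0.061,0.0],"delta_rot": [0.247,-0.037,0],"claw": 0},{"delta_pos": [-0.009,-0.061,0.0],"delta_rot": [0.247,-0.037,0],"claw": 0},{"delta_pos": [-0.009,-0.061,0.0],"delta_rot": [0.247,-0.037,0],"claw": 0},{"delta_pos": [-0.009,-0.061,0.0],"delta_rot": [0.247,-0.037,0],"claw": 0},{"delta_pos": [-0.009,-0.061,-0.05],"delta_rot": [0.247,-0.037,0],"claw": 0},{"delta_pos": [-0.009,-0.061,-0.08],"delta_rot": [0.247,-0.037,0],"claw": 0},{"delta_pos": [-0.009,-0.061,-0.11],"delta_rot": [0.247,-0.037,0],"claw": 0},{"delta_pos": [-0.009,-0.061,-0.136],"delta_rot": [0.247,-0.037,0],"claw": 0},{"delta_pos": [-0.009,-0.061,-0.136],"delta_rot": [0.247,-0.037,0],"claw": 0},{"delta_pos": [-0.009,-0.061,-0.136],"delta_rot": [0.247,-0.037,0],"claw": 0},{"delta_pos": [-0.009,-0.061,-0.136],"delta_rot": [0.247,-0.037,0],"claw": 0}])

```text
time: 2.73
eef_pos: [0.5987, -0.0495, 0.1954]
tcp_rot: [0.698, 0.605, -0.288, 0.252]
contact_force: [-0.6, 0.3, 0.5]
opening: -0.001
```

```bash
python3 - <<'E'
from h import *
s=ctrl.get_state();print(s["qpos"].round(2),s["contact_force"].round(2),trk(s["eef_pos"]).round(4))
t=rot(np.pi/4)
for a in [(0,0,.015),(0,0,.003),(0,0,0),(.05,0,0),(.1,0,0)]: print(a,*delta(tip(*a),t))
im=ctrl.read_camera("wrist");cv2.imwrite("pics/w2.png",im);print(proj(ctrl.calibration("wrist"),W(bar(0,0))))
E
```

```text
[-0.51  0.28  1.83  0.73  1.42 -0.63] [-0.62  0.3   0.53] [ 0.0006 -0.0014  0.1954]
(0, 0, 0.015) [ 0.0037  0.0305 -0.0342] [ 0.0002  0.0008 -0.0003]
(0, 0, 0.003) [ 0.0049  0.0389 -0.0427] [ 0.0002  0.0008 -0.0003]
(0, 0, 0) [ 0.0052  0.041  -0.0448] [ 0.0002  0.0008 -0.0003]
(0.05, 0, 0) [ 0.0123  0.0905 -0.0448] [ 0.0002  0.0008 -0.0003]
(0.1, 0, 0) [ 0.0194  0.14   -0.0448] [ 0.0002  0.0008 -0.0003]
[309.68122301 208.5572954 ]
```

View pics/w2.png

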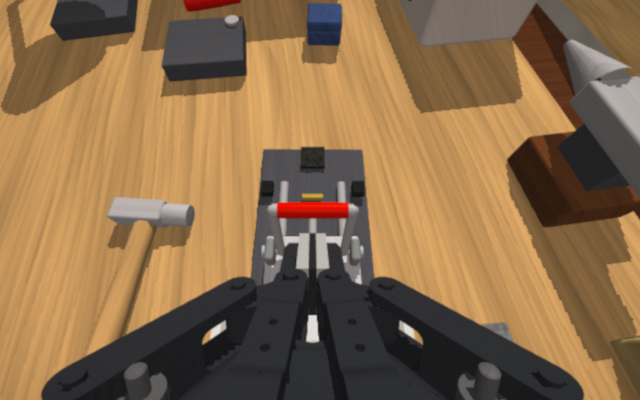

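The bar is at (313,210), centred ahead of the shut fingertips. Approaching now and pushing to about 90 mm of travel.

>>> play_rows(targets=[{"delta_pos": [0.0037,0.0305,-0.0342],"delta_rot": [0,0,0],"claw": 0},{"delta_pos": [0.0049,0.0389,-0.0427],"delta_rot": [0,0,0],"claw": 0},{"delta_pos": [0.0052,0.041,-0.0448],"delta_rot": [0,0,0],"claw": 0},{"delta_pos": [0.006,0.047,-0.0448],"delta_rot": [0,0,0],"claw": 0},{"delta_pos": [0.007,0.053,-0.0448],"delta_rot": [0,0,0],"claw": 0},{"delta_pos": [0.0078,0.059,-0.0448],"delta_rot": [0,0,0],"claw": 0},{"delta_pos": [0.0086,0.065,-0.0448],"delta_rot": [0,0,0],"claw": 0},{"delta_pos": [0.0095,0.071,-0.0448],"delta_rot": [0,0,0],"claw": 0},{"delta_pos": [0.0095,0.071,-0.0448],"delta_rot": [0,0,0],"claw": 0}])

```text
time: 3.53
eef_pos: [0.6092, 0.0219, 0.1524]
tcp_rot: [0.698, 0.605, -0.287, 0.253]
contact_force: [0.2, -1.4, 3.1]
opening: -0.001
```

```bash
python3 - <<'E'
from h import *
s=ctrl.get_state();f=s["contact_force"];print(RZ.inv().apply(f).round(2),trk(s["eef_pos"]).round(4))
t=rot(np.pi/4)
for a in [(.05,0,0),(.09,0,0),(.1,0,0)]: print(a,*delta(tip(*a),t))
im=ctrl.read_camera("wrist");cv2.imwrite("pics/w3.png",im)
hsv=cv2.cvtColor(im,cv2.COLOR_BGR2HSV);m=((hsv[...,0]<6)|(hsv[...,0]>174))&(hsv[...,1]>180)&(hsv[...,2]>80);m[:120]=0
ys,xs=np.nonzero(m);print(xs.min(),xs.max(),ys.min(),ys.max(),xs.mean(),ys.mean())
for tr in (0,.03): print(tr,proj(ctrl.calibration("wrist"),W(bar(tr,0))).round(1))
E
```

```text
[ 0.43 -1.39  3.05] [0.0009 0.0708 0.1524]
(0.05, 0, 0) [ 0.0018  0.0191 -0.0018] [ 0.0004  0.0019 -0.0004]
(0.09, 0, 0) [ 0.0075  0.0587 -0.0018] [ 0.0004  0.0019 -0.0004]
(0.1, 0, 0) [ 0.0089  0.0686 -0.0018] [ 0.0004  0.0019 -0.0004]
264 360 237 259 311.9879518072289 246.70481927710844
0 [309.3 301.7]
0.03 [309.6 244.2]
```

The bar is following: red centroid at row 247, which corresponds to about 29 mm of travel, with about 1.4 N along y. Continuing to the stop.

>>> play_rows(targets=[{"delta_pos": [0.0009,0.006,-0.0018],"delta_rot": [0,0.001,0],"claw": 0},{"delta_pos": [0.0018,0.013,-0.0018],"delta_rot": [0,0.002,0],"claw": 0},{"delta_pos": [0.0027,0.02,-0.0018],"delta_rot": [0,0.002,0],"claw": 0},{"delta_pos": [0.0037,0.027,-0.0018],"delta_rot": [0,0.002,0],"claw": 0},{"delta_pos": [0.0046,0.034,-0.0018],"delta_rot": [0,0.002,0],"claw": 0},{"delta_pos": [0.0055,0.041,-0.0018],"delta_rot": [0,0.002,0],"claw": 0},{"delta_pos": [0.0064,0.048,-0.0018],"delta_rot": [0,0.002,0],"claw": 0},{"delta_pos": [0.0071,0.055,-0.0018],"delta_rot": [0,0.002,0],"claw": 0},{"delta_pos": [0.0078,0.061,-0.0018],"delta_rot": [0,0.002,0],"claw": 0},{"delta_pos": [0.0083,0.065,-0.0018],"delta_rot": [0,0.002,0],"claw": 0},{"delta_pos": [0.0083,0.065,-0.0018],"delta_rot": [0,0.002,0],"claw": 0},{"delta_pos": [0.0083,0.065,-0.0018],"delta_rot": [0,0.002,0],"claw": 0}])

```text
time: 4.58
eef_pos: [0.6169, 0.087, 0.15]
tcp_rot: [0.697, 0.606, -0.29, 0.251]
contact_force: [1.1, -1.5, 4.2]
opening: -0.005
```

```bash
cat >> h.py <<'E'
def red(name="wrist",save=None):
    im=ctrl.read_camera(name)
    if save: cv2.imwrite("pics/"+save,im)
    hsv=cv2.cvtColor(im,cv2.COLOR_BGR2HSV);m=((hsv[...,0]<6)|(hsv[...,0]>174))&(hsv[...,1]>180)&(hsv[...,2]>80)
    n,l,st,ce=cv2.connectedComponentsWithStats(m.astype(np.uint8))
    return [(st[i].tolist(),ce[i].round(1).tolist()) for i in range(1,n) if st[i,4]>80]
E
python3 - <<'E'
from h import *
s=ctrl.get_state();f=s["contact_force"];print(RZ.inv().apply(f).round(2),trk(s["eef_pos"]).round(4))
t=rot(np.pi/4)
c=ctrl.calibration("wrist");print(red())
for tr in (.09,.095,.1): print(tr,proj(c,W(bar(tr,0))).round(1))
for a in [(.097,0,0),(.1,0,0),(.102,0,0),(.1,.1,0),(.1,.2,0),(.1,.3,0),(.1,.4,0),(.1,.5,0),(.1,.6,0),(.1,.7,0),(.1,.8,0),(.1,.9,0)]: print(a,*delta(tip(*a),t))
E
```

```text
[ 1.32 -1.36  4.15] [-0.0007  0.1363  0.15  ]
[([153, 8, 72, 28, 1300], [188.5, 21.3]), ([267, 233, 32, 21, 504], [279.9, 241.5]), ([326, 233, 39, 21, 650], [348.1, 241.8])]
0.09 [312.7 253.4]
0.095 [312.7 244.4]
0.1 [312.7 235.6]
(0.097, 0, 0) [0.0008 0.0008 0.0006] [ 0.0003 -0.0006 -0.0006]
(0.1, 0, 0) [0.0012 0.0037 0.0006] [ 0.0003 -0.0006 -0.0006]
(0.102, 0, 0) [0.0015 0.0057 0.0006] [ 0.0003 -0.0006 -0.0006]
(0.1, 0.1, 0) [ 0.0023  0.0115 -0.0004] [ 0.0003 -0.0006 -0.0006]
(0.1, 0.2, 0) [ 0.0034  0.0191 -0.0023] [ 0.0003 -0.0006 -0.0006]
(0.1, 0.3, 0) [ 0.0045  0.0264 -0.0049] [ 0.0003 -0.0006 -0.0006]
(0.1, 0.4, 0) [ 0.0055  0.0335 -0.0082] [ 0.0003 -0.0006 -0.0006]
(0.1, 0.5, 0) [ 0.0065  0.0402 -0.0123] [ 0.0003 -0.0006 -0.0006]
(0.1, 0.6, 0) [ 0.0074  0.0465 -0.017 ] [ 0.0003 -0.0006 -0.0006]
(0.1, 0.7, 0) [ 0.0082  0.0523 -0.0223] [ 0.0003 -0.0006 -0.0006]
(0.1, 0.8, 0) [ 0.0089  0.0575 -0.0282] [ 0.0003 -0.0006 -0.0006]
(0.1, 0.9, 0) [ 0.0096  0.0622 -0.0345] [ 0.0003 -0.0006 -0.0006]
```

>>> play_rows(targets=[{"delta_pos": [0.0012,0.0037,0.0006],"delta_rot": [0,0,0],"claw": 0},{"delta_pos": [0.0015,0.0057,0.0006],"delta_rot": [0,0,0],"claw": 0},{"delta_pos": [0.0023,0.0115,-0.0004],"delta_rot": [0,0,0],"claw": 0},{"delta_pos": [0.0029,0.0153,-0.0013],"delta_rot": [0,0,0],"claw": 0},{"delta_pos": [0.0034,0.0191,-0.0023],"delta_rot": [0,0,0],"claw": 0},{"delta_pos": [0.0034,0.0191,-0.0023],"delta_rot": [0,0,0],"claw": 0}])

```text
time: 5.13
eef_pos: [0.6201, 0.1068, 0.1475]
tcp_rot: [0.697, 0.606, -0.29, 0.251]
contact_force: [-1.0, -1.4, 4.0]
opening: 0.0
```

```bash
cat > chk.py <<'E'
from h import *
s=ctrl.get_state();f=s["contact_force"];print(RZ.inv().apply(f).round(2),trk(s["eef_pos"]).round(4))
t=rot(np.pi/4)
c=ctrl.calibration("wrist");print(red())
for th in (.1,.2,.3,.4,.5,.6,.7,.8): print(th,proj(c,W(bar(.1,th))).round(1),trk(s["eef_pos"])[1:].round(4)-tip(.1,th)[1:].round(4),*delta(tip(.1,th),t))
E
python3 chk.py
```

```text
[-0.74 -1.54  3.99] [-0.0004  0.1565  0.1475]
[([149, 14, 74, 29, 1364], [185.1, 28.4]), ([267, 234, 32, 22, 499], [279.4, 242.6]), ([327, 234, 38, 22, 645], [348.4, 243.2])]
0.1 [312.1 257. ] [ 0.0087 -0.002 ] [-0.0009 -0.0084  0.0021] [ 0.0003 -0.0007 -0.0008]
0.2 [312.1 244.1] [ 0.001  -0.0002] [ 0.0002 -0.0008  0.0002] [ 0.0003 -0.0007 -0.0008]
0.3 [312.1 232.8] [-0.0064  0.0024] [ 0.0013  0.0066 -0.0024] [ 0.0003 -0.0007 -0.0008]
0.4 [312.2 223.3] [-0.0136  0.0058] [ 0.0023  0.0137 -0.0057] [ 0.0003 -0.0007 -0.0008]
0.5 [312.2 215.4] [-0.0204  0.0098] [ 0.0032  0.0204 -0.0098] [ 0.0003 -0.0007 -0.0008]
0.6 [312.3 209.2] [-0.0267  0.0145] [ 0.0041  0.0267 -0.0145] [ 0.0003 -0.0007 -0.0008]
0.7 [312.3 204.5] [-0.0325  0.0198] [ 0.005   0.0325 -0.0198] [ 0.0003 -0.0007 -0.0008]
0.8 [312.4 201.3] [-0.0378  0.0257] [ 0.0057  0.0377 -0.0256] [ 0.0003 -0.0007 -0.0008]
```

I'm not certain whether the sled has reached its stop or the lever turned early. I'll look before passing 0.29 rad.

```bash
python3 - <<'E'
from h import *
im=ctrl.read_camera("wrist");im2=im
c=ctrl.calibration("wrist")
def P(p): return proj(c,W(p))
for tr in(.08,.09,.1): print(tr,[P((x,.075+tr,.04)).round(1) for x in(-.047,.047)],[P((x,.055+tr,.05)).round(1) for x in(-.03,.03)])
cv2.imwrite("pics/w4.png",cv2.resize(im[170:330,210:420],None,fx=3.7,fy=3.7,interpolation=cv2.INTER_CUBIC))
E
```

```text
0.08 [array([250.5, 307.8]), array([374.1, 308. ])] [array([269.3, 336.2]), array([355.1, 336.4])]
0.09 [array([251.8, 294.1]), array([372.9, 294.3])] [array([270.3, 320.8]), array([354.2, 320.9])]
0.1 [array([253. , 280.9]), array([371.7, 281.1])] [array([271.2, 306. ]), array([353.3, 306.1])]
```

View pics/w4.png

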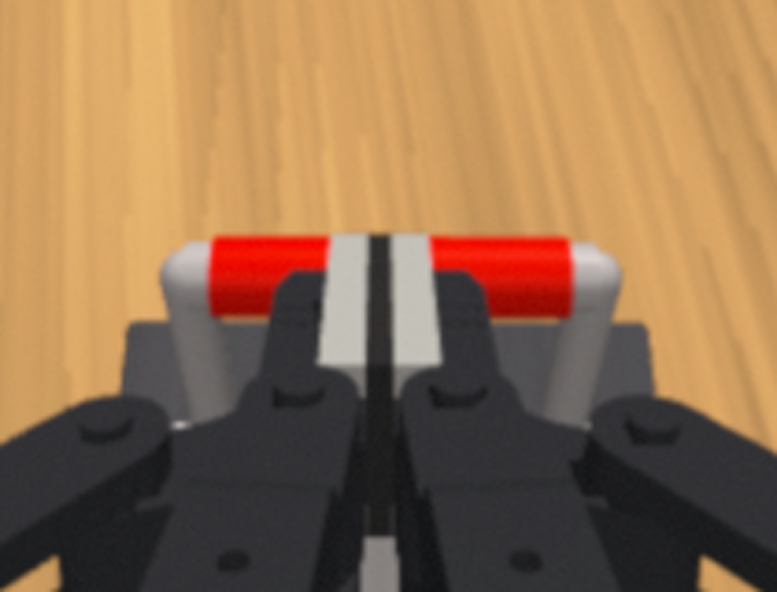

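The sled's front edge, just visible at (259,284) and (365,285), suggests about 98 mm of travel, which is too uncertain. I'll back off a little and tilt the tool to about 62° so the push is mostly along +y. Then I'll seat the sled on its stop before turning the lever further.

```bash
python3 - <<'E'
from h import *
fs=[]
for i in range(4):
    ctrl.read_camera("top");fs.append(RZ.inv().apply(ctrl.get_state()["contact_force"]))
print(np.round(fs,2))
d=np.radians
for tr,th,b,tau in [(.1,.2,.015,62),(.092,.2,.003,62),(.096,.2,0,62),(.1,.2,0,62),(.1,.22,0,62),(.1,.26,0,62),(.1,.3,0,62),(.1,.35,0,61),(.1,.4,0,58),(.1,.45,0,56),(.1,.5,0,53)]: print((tr,th,b,tau),*delta(tip(tr,th,b,d(tau)),rot(d(tau))))
E
```

```text
[[-1.37 -0.73  2.78]
 [-1.44 -1.54  3.29]
 [-1.21 -1.5   2.76]
 [-1.48 -0.94  2.51]]
(0.1, 0.2, 0.015, 62) [-0.0025 -0.0186 -0.    ] [ 0.0939 -0.014  -0.0007]
(0.092, 0.2, 0.003, 62) [-0.0021 -0.016  -0.0057] [ 0.0939 -0.014  -0.0007]
(0.096, 0.2, 0, 62) [-0.0012 -0.0094 -0.0071] [ 0.0939 -0.014  -0.0007]
(0.1, 0.2, 0, 62) [-0.0006 -0.0055 -0.0071] [ 0.0939 -0.014  -0.0007]
(0.1, 0.22, 0, 62) [-0.0004 -0.004  -0.0075] [ 0.0939 -0.014  -0.0007]
(0.1, 0.26, 0, 62) [ 0.0001 -0.001  -0.0086] [ 0.0939 -0.014  -0.0007]
(0.1, 0.3, 0, 62) [ 0.0005  0.0019 -0.0097] [ 0.0939 -0.014  -0.0007]
(0.1, 0.35, 0, 61) [ 0.001   0.0057 -0.0108] [ 0.0884 -0.0133 -0.0007]
(0.1, 0.4, 0, 58) [ 0.0016  0.0101 -0.0112] [ 0.0719 -0.0109 -0.0007]
(0.1, 0.45, 0, 56) [ 0.0022  0.014  -0.0122] [ 0.0609 -0.0093 -0.0007]
(0.1, 0.5, 0, 53) [ 0.0028  0.0183 -0.013 ] [ 0.0444 -0.007  -0.0007]
```

>>> play_rows(targets=[{"delta_pos": [-0.0025,-0.0186,0.002],"delta_rot": [0.0939,-0.014,-0.0007],"claw": 0},{"delta_pos": [-0.0025,-0.0186,0.0],"delta_rot": [0.0939,-0.014,-0.0007],"claw": 0},{"delta_pos": [-0.0025,-0.0186,-0.003],"delta_rot": [0.0939,-0.014,-0.0007],"claw": 0},{"delta_pos": [-0.0022,-0.0165,-0.0057],"delta_rot": [0.0939,-0.014,-0.0007],"claw": 0},{"delta_pos": [-0.0016,-0.013,-0.0071],"delta_rot": [0.0939,-0.014,-0.0007],"claw": 0},{"delta_pos": [-0.0012,-0.0094,-0.0071],"delta_rot": [0.0939,-0.014,-0.0007],"claw": 0},{"delta_pos": [-0.0006,-0.0055,-0.0071],"delta_rot": [0.0939,-0.014,-0.0007],"claw": 0},{"delta_pos": [-0.0004,-0.004,-0.0075],"delta_rot": [0.0939,-0.014,-0.0007],"claw": 0},{"delta_pos": [-0.0001,-0.002,-0.008],"delta_rot": [0.0939,-0.014,-0.0007],"claw": 0}])

```text
time: 6.18
eef_pos: [0.6202, 0.1047, 0.1402]
tcp_rot: [0.733, 0.636, -0.182, 0.159]
contact_force: [-0.8, -2.9, 2.7]
opening: -0.004
```

```bash
cat > chk.py <<'E'
from h import *
import sys
tau=np.radians(float(sys.argv[1]))
s=ctrl.get_state();f=s["contact_force"];print(RZ.inv().apply(f).round(2),trk(s["eef_pos"]).round(4))
c=ctrl.calibration("wrist");print(red(save=sys.argv[2] if len(sys.argv)>2 else None))
f=[RZ.inv().apply(f)]
for i in range(3): ctrl.read_camera("top");f.append(RZ.inv().apply(ctrl.get_state()["contact_force"]))
print(np.mean(f,0).round(2))
for th in np.arange(.2,.95,.05): print(round(th,2),proj(c,W(bar(.1,th))).round(1),((trk(s["eef_pos"])-tip(.1,th,0,tau))@[0,np.sin(tau),-np.cos(tau)]).round(4),*delta(tip(.1,th,0,tau),rot(tau)))
E
python3 chk.py 62
```

```text
[-0.42 -3.04  2.67] [1.000e-04 1.543e-01 1.402e-01]
[([169, 95, 65, 22, 949], [200.1, 105.6]), ([266, 238, 32, 21, 448], [277.4, 246.6]), ([327, 238, 36, 21, 533], [349.0, 246.7])]
[ 0.16 -1.81  2.21]
0.2 [311.1 249.1] 0.0039 [-0.0006 -0.0039  0.0004] [-0.0001  0.0002 -0.0002]
0.25 [311.1 244.6] -0.0 [-0.0001 -0.0002 -0.0008] [-0.0001  0.0002 -0.0002]
0.3 [311.1 240.6] -0.0039 [ 0.0005  0.0034 -0.0022] [-0.0001  0.0002 -0.0002]
0.35 [311.2 237.1] -0.0079 [ 0.001   0.007  -0.0038] [-0.0001  0.0002 -0.0002]
0.4 [311.2 234. ] -0.0118 [ 0.0015  0.0105 -0.0055] [-0.0001  0.0002 -0.0002]
0.45 [311.2 231.4] -0.0158 [ 0.002   0.0139 -0.0075] [-0.0001  0.0002 -0.0002]
0.5 [311.2 229.1] -0.0197 [ 0.0024  0.0172 -0.0096] [-0.0001  0.0002 -0.0002]
0.55 [311.3 227.3] -0.0236 [ 0.0029  0.0204 -0.0118] [-0.0001  0.0002 -0.0002]
0.6 [311.3 225.8] -0.0275 [ 0.0033  0.0235 -0.0143] [-0.0001  0.0002 -0.0002]
0.65 [311.3 224.7] -0.0314 [ 0.0038  0.0265 -0.0168] [-0.0001  0.0002 -0.0002]
0.7 [311.3 224. ] -0.0352 [ 0.0042  0.0293 -0.0196] [-0.0001  0.0002 -0.0002]
0.75 [311.3 223.6] -0.0389 [ 0.0046  0.032  -0.0224] [-0.0001  0.0002 -0.0002]
0.8 [311.4 223.4] -0.0426 [ 0.0049  0.0345 -0.0254] [-0.0001  0.0002 -0.0002]
0.85 [311.4 223.6] -0.0462 [ 0.0053  0.0369 -0.0286] [-0.0001  0.0002 -0.0002]
0.9 [311.4 224. ] -0.0497 [ 0.0056  0.0392 -0.0318] [-0.0001  0.0002 -0.0002]
```

>>> play_rows(targets=[{"delta_pos": [0.0002,0.0016,-0.0015],"delta_rot": [0,0,0],"claw": 0},{"delta_pos": [0.0005,0.0034,-0.0022],"delta_rot": [0,0,0],"claw": 0},{"delta_pos": [0.0008,0.0052,-0.003],"delta_rot": [0,0,0],"claw": 0},{"delta_pos": [0.001,0.007,-0.0038],"delta_rot": [0,0,0],"claw": 0},{"delta_pos": [0.0013,0.0088,-0.0046],"delta_rot": [0,0,0],"claw": 0},{"delta_pos": [0.0015,0.0105,-0.0055],"delta_rot": [0,0,0],"claw": 0}])

```text
time: 6.88
eef_pos: [0.622, 0.1149, 0.1345]
tcp_rot: [0.733, 0.636, -0.182, 0.159]
contact_force: [-0.8, -2.4, 3.8]
opening: -0.002
```

```bash
python3 chk.py 55 w5.png | head -20; python3 - <<'E'
import cv2
im=cv2.imread("pics/w5.png")
cv2.imwrite("pics/w5c.png",cv2.resize(im[190:370,200:430],None,fx=3.4,fy=3.3,interpolation=cv2.INTER_CUBIC))
from h import *
c=ctrl.calibration("wrist")
for tr in(.09,.1): print(tr,[proj(c,W((x,.075+tr,.04))).round(1) for x in(-.047,.047)])
E
```

```text
[-0.42 -2.52  3.82] [0.0003 0.1647 0.1345]
[([165, 95, 66, 23, 999], [197.1, 105.8]), ([265, 234, 34, 22, 534], [278.2, 243.1]), ([327, 235, 36, 21, 571], [347.8, 243.6])]
[ 0.56 -1.87  2.4 ]
0.2 [310.4 260. ] 0.0156 [-0.0017 -0.0126  0.0096] [-0.0384  0.0056 -0.0002]
0.25 [310.5 254.9] 0.0118 [-0.0012 -0.0089  0.0084] [-0.0384  0.0056 -0.0002]
0.3 [310.5 250.4] 0.008 [-0.0007 -0.0052  0.007 ] [-0.0384  0.0056 -0.0002]
0.35 [310.5 246.4] 0.0041 [-0.0001 -0.0016  0.0054] [-0.0384  0.0056 -0.0002]
0.4 [310.6 242.9] 0.0002 [0.0004 0.0019 0.0036] [-0.0384  0.0056 -0.0002]
0.45 [310.6 239.9] -0.0038 [0.0008 0.0053 0.0017] [-0.0384  0.0056 -0.0002]
0.5 [310.6 237.3] -0.0077 [ 0.0013  0.0086 -0.0004] [-0.0384  0.0056 -0.0002]
0.55 [310.7 235.2] -0.0116 [ 0.0018  0.0118 -0.0027] [-0.0384  0.0056 -0.0002]
0.6 [310.7 233.5] -0.0156 [ 0.0022  0.0149 -0.0051] [-0.0384  0.0056 -0.0002]
0.65 [310.7 232.1] -0.0195 [ 0.0026  0.0178 -0.0077] [-0.0384  0.0056 -0.0002]
0.7 [310.8 231.2] -0.0234 [ 0.003   0.0207 -0.0104] [-0.0384  0.0056 -0.0002]
0.75 [310.8 230.6] -0.0273 [ 0.0034  0.0234 -0.0133] [-0.0384  0.0056 -0.0002]
0.8 [310.8 230.3] -0.0311 [ 0.0038  0.0259 -0.0163] [-0.0384  0.0056 -0.0002]
0.85 [310.8 230.4] -0.0349 [ 0.0041  0.0283 -0.0194] [-0.0384  0.0056 -0.0002]
0.9 [310.9 230.7] -0.0386 [ 0.0045  0.0305 -0.0227] [-0.0384  0.0056 -0.0002]
0.09 [array([241.3, 346.2]), array([381.9, 346.2])]
0.1 [array([243.7, 330.8]), array([379.5, 330.8])]
```

View pics/w5c.png

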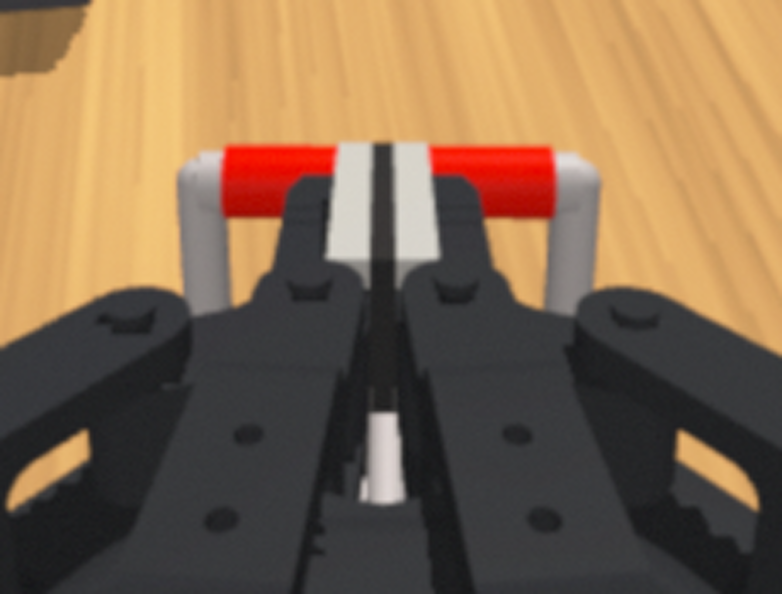

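Nothing hard at 0.29 rad; the lever is at about 0.39 (bar at row 243). Continuing slowly, with the tilt following the lever.

>>> play_rows(targets=[{"delta_pos": [0.0006,0.0036,0.0027],"delta_rot": [-0.0384,0.0056,0],"claw": 0},{"delta_pos": [0.0008,0.0053,0.0017],"delta_rot": [-0.0384,0.0056,0],"claw": 0},{"delta_pos": [0.001,0.007,0.0007],"delta_rot": [-0.0384,0.0056,0],"claw": 0},{"delta_pos": [0.0013,0.0086,-0.0004],"delta_rot": [-0.0384,0.0056,0],"claw": 0},{"delta_pos": [0.0015,0.0102,-0.0015],"delta_rot": [-0.0384,0.0056,0],"claw": 0},{"delta_pos": [0.0018,0.0118,-0.0027],"delta_rot": [-0.0384,0.0056,0],"claw": 0}])

```text
time: 7.58
eef_pos: [0.6233, 0.1267, 0.1308]
tcp_rot: [0.721, 0.625, -0.227, 0.196]
contact_force: [0.3, -3.3, 4.2]
opening: -0.0
```

```bash
python3 chk.py 48 | sed -n '1,3p;10,19p'
```

```text
[ 0.77 -3.23  4.19] [-1.000e-04  1.766e-01  1.308e-01]
[([154, 64, 72, 26, 1190], [188.8, 76.7]), ([266, 234, 33, 21, 513], [278.9, 242.5]), ([327, 234, 37, 21, 609], [347.9, 242.8])]
[ 0.62 -2.11  2.21]
0.5 [311.3 245.4] 0.0044 [ 0.0002 -0.0009  0.0061] [-0.0385  0.0051 -0.0001]
0.55 [311.4 242.1] 0.0005 [0.0006 0.0023 0.0038] [-0.0385  0.0051 -0.0001]
0.6 [311.4 239.3] -0.0034 [0.0011 0.0054 0.0014] [-0.0385  0.0051 -0.0001]
0.65 [311.4 236.9] -0.0074 [ 0.0015  0.0084 -0.0012] [-0.0385  0.0051 -0.0001]
0.7 [311.4 235. ] -0.0113 [ 0.0019  0.0112 -0.0039] [-0.0385  0.0051 -0.0001]
0.75 [311.5 233.5] -0.0153 [ 0.0023  0.0139 -0.0068] [-0.0385  0.0051 -0.0001]
0.8 [311.5 232.3] -0.0192 [ 0.0027  0.0164 -0.0098] [-0.0385  0.0051 -0.0001]
0.85 [311.5 231.5] -0.0231 [ 0.003   0.0188 -0.0129] [-0.0385  0.0051 -0.0001]
0.9 [311.5 231.1] -0.0269 [ 0.0033  0.0211 -0.0161] [-0.0385  0.0051 -0.0001]
```

>>> play_rows(targets=[{"delta_pos": [0.0006,0.0023,0.0038],"delta_rot": [-0.0385,0.0051,0],"claw": 0},{"delta_pos": [0.0008,0.0035,0.0029],"delta_rot": [-0.0385,0.0051,0],"claw": 0},{"delta_pos": [0.0009,0.0042,0.0024],"delta_rot": [-0.0385,0.0051,0],"claw": 0}])

```text
time: 8.03
eef_pos: [0.6244, 0.1316, 0.134]
tcp_rot: [0.706, 0.612, -0.269, 0.235]
contact_force: [0.5, -3.2, 3.7]
opening: 0.001
```

```bash
python3 chk.py 46 | sed -n '1,3p;11,19p'
```

```text
[ 0.92 -3.07  3.67] [0.0004 0.1816 0.134 ]
[([143, 33, 77, 29, 1413], [180.6, 46.7]), ([265, 237, 33, 22, 480], [277.4, 245.6]), ([327, 238, 36, 21, 526], [348.9, 246.7])]
[ 0.48 -1.97  4.5 ]
0.55 [310.5 247.1] 0.002 [-0.0001 -0.0009  0.0025] [-0.0116  0.0014  0.    ]
0.6 [310.6 243.3] -0.0019 [0.0004 0.0021 0.    ] [-0.0116  0.0014  0.    ]
0.65 [310.6 240.1] -0.0058 [ 0.0008  0.0051 -0.0025] [-0.0116  0.0014  0.    ]
0.7 [310.6 237.3] -0.0098 [ 0.0012  0.0079 -0.0053] [-0.0116  0.0014  0.    ]
0.75 [310.7 234.9] -0.0137 [ 0.0016  0.0106 -0.0081] [-0.0116  0.0014  0.    ]
0.8 [310.7 232.9] -0.0177 [ 0.0019  0.0132 -0.0111] [-0.0116  0.0014  0.    ]
0.85 [310.7 231.4] -0.0216 [ 0.0023  0.0156 -0.0143] [-0.0116  0.0014  0.    ]
0.9 [310.7 230.2] -0.0254 [ 0.0026  0.0178 -0.0175] [-0.0116  0.0014  0.    ]
```

>>> play_rows(targets=[{"delta_pos": [0.0002,0.0006,0.0012],"delta_rot": [-0.01,0.001,0],"claw": 0},{"delta_pos": [0.0003,0.0015,0.0005],"delta_rot": [-0.01,0.001,0],"claw": 0},{"delta_pos": [0.0004,0.0024,-0.0002],"delta_rot": [-0.01,0.001,0],"claw": 0}])

```text
time: 8.48
eef_pos: [0.624, 0.1329, 0.1319]
tcp_rot: [0.701, 0.608, -0.281, 0.244]
contact_force: [0.3, -3.3, 2.8]
opening: 0.001
```

```bash
python3 chk.py 46 | sed -n '1,3p;12,19p'
```

```text
[ 0.72 -3.24  2.78] [-0.0002  0.1828  0.1319]
[([139, 22, 79, 30, 1508], [177.5, 36.8]), ([266, 234, 33, 21, 508], [279.0, 242.4]), ([326, 234, 38, 21, 612], [347.9, 242.7])]
[ 0.45 -2.36  2.53]
0.6 [311.5 242.3] 0.0005 [ 0.0002 -0.0002  0.0008] [-0.0017  0.0002  0.0001]
0.65 [311.6 238.8] -0.0034 [ 0.0006  0.0028 -0.0018] [-0.0017  0.0002  0.0001]
0.7 [311.6 235.7] -0.0074 [ 0.001   0.0056 -0.0045] [-0.0017  0.0002  0.0001]
0.75 [311.6 233.2] -0.0113 [ 0.0014  0.0083 -0.0074] [-0.0017  0.0002  0.0001]
0.8 [311.6 231. ] -0.0153 [ 0.0018  0.0109 -0.0104] [-0.0017  0.0002  0.0001]
0.85 [311.6 229.2] -0.0192 [ 0.0021  0.0133 -0.0135] [-0.0017  0.0002  0.0001]
0.9 [311.6 227.9] -0.023 [ 0.0024  0.0155 -0.0167] [-0.0017  0.0002  0.0001]
```

>>> play_rows(targets=[{"delta_pos": [0.0003,0.0006,0.0002],"delta_rot": [0,0,0],"claw": 0},{"delta_pos": [0.0004,0.0014,-0.0006],"delta_rot": [0,0,0],"claw": 0},{"delta_pos": [0.0005,0.0021,-0.0012],"delta_rot": [0,0,0],"claw": 0},{"delta_pos": [0.0006,0.0028,-0.0018],"delta_rot": [0,0,0],"claw": 0}])

```text
time: 9.02
eef_pos: [0.6245, 0.1358, 0.1297]
tcp_rot: [0.701, 0.608, -0.281, 0.244]
contact_force: [0.3, -3.6, 2.4]
opening: 0.005
```

```bash
python3 chk.py 45 | sed -n '1,3p;12,19p'
```

```text
[ 0.79 -3.56  2.35] [-1.000e-04  1.857e-01  1.297e-01]
[([137, 22, 80, 30, 1530], [176.4, 36.5]), ([266, 234, 33, 22, 510], [279.0, 242.5]), ([327, 234, 37, 22, 616], [347.9, 242.9])]
[ 0.63 -3.03  1.54]
0.6 [311.5 246.1] 0.0041 [-0.0002 -0.0026  0.0033] [-0.0071  0.0009  0.0001]
0.65 [311.5 242.4] 0.0002 [0.0002 0.0004 0.0007] [-0.0071  0.0009  0.0001]
0.7 [311.5 239.2] -0.0038 [ 0.0006  0.0032 -0.002 ] [-0.0071  0.0009  0.0001]
0.75 [311.5 236.5] -0.0077 [ 0.001   0.0059 -0.0049] [-0.0071  0.0009  0.0001]
0.8 [311.5 234.2] -0.0117 [ 0.0013  0.0084 -0.0079] [-0.0071  0.0009  0.0001]
0.85 [311.6 232.4] -0.0156 [ 0.0017  0.0108 -0.011 ] [-0.0071  0.0009  0.0001]
0.9 [311.6 230.9] -0.0195 [ 0.002   0.013  -0.0142] [-0.0071  0.0009  0.0001]
```

>>> play_rows(targets=[{"delta_pos": [0.0003,0.0011,0.0],"delta_rot": [-0.0071,0.0009,0],"claw": 0},{"delta_pos": [0.0004,0.0018,-0.0007],"delta_rot": [-0.0071,0.0009,0],"claw": 0},{"delta_pos": [0.0005,0.0025,-0.0013],"delta_rot": [-0.0071,0.0009,0],"claw": 0},{"delta_pos": [0.0006,0.0032,-0.002],"delta_rot": [-0.0071,0.0009,0],"claw": 0}])

```text
time: 9.55
eef_pos: [0.6252, 0.1393, 0.128]
tcp_rot: [0.698, 0.605, -0.289, 0.251]
contact_force: [-0.6, -3.9, 5.0]
opening: -0.001
```

```bash
python3 chk.py 45 | sed -n '1,3p;12,19p'
```

```text
[-0.02 -3.94  5.  ] [1.000e-04 1.893e-01 1.280e-01]
[([133, 15, 82, 31, 1623], [173.1, 30.1]), ([266, 235, 33, 21, 500], [278.5, 243.4]), ([327, 235, 37, 22, 594], [348.0, 243.8])]
[-0.12 -2.63  4.21]
0.6 [311.  250.6] 0.0078 [-0.0009 -0.006   0.005 ] [-0.0002  0.      0.0001]
0.65 [311.  246.6] 0.0039 [-0.0005 -0.0031  0.0025] [-0.0002  0.      0.0001]
0.7 [311.1 243.1] -0.0 [-0.0001 -0.0002 -0.0003] [-0.0002  0.      0.0001]
0.75 [311.1 240.1] -0.004 [ 0.0003  0.0025 -0.0031] [-0.0002  0.      0.0001]
0.8 [311.1 237.5] -0.0079 [ 0.0006  0.005  -0.0061] [-0.0002  0.      0.0001]
0.85 [311.1 235.4] -0.0118 [ 0.001   0.0074 -0.0093] [-0.0002  0.      0.0001]
0.9 [311.2 233.7] -0.0157 [ 0.0013  0.0096 -0.0125] [-0.0002  0.      0.0001]
```

>>> play_rows(targets=[{"delta_pos": [0.0,0.0005,-0.001],"delta_rot": [0,0,0],"claw": 0},{"delta_pos": [0.0001,0.0012,-0.0017],"delta_rot": [0,0,0],"claw": 0},{"delta_pos": [0.0002,0.0018,-0.0024],"delta_rot": [0,0,0],"claw": 0},{"delta_pos": [0.0003,0.0025,-0.0031],"delta_rot": [0,0,0],"claw": 0}])

```text
time: 10.08
eef_pos: [0.6258, 0.141, 0.1267]
tcp_rot: [0.698, 0.606, -0.288, 0.251]
contact_force: [-7.0, -11.6, 12.7]
opening: -0.0
```

```bash
python3 chk.py 44 | sed -n '1,3p;13,19p'
```

```text
[ -5.25 -12.5   12.71] [0.0004 0.1911 0.1267]
[([133, 15, 82, 32, 1640], [172.8, 30.3]), ([265, 236, 33, 21, 495], [277.7, 244.5]), ([327, 236, 36, 21, 564], [348.1, 244.7])]
[ -4.44 -10.33  11.48]
0.65 [310.5 249.2] 0.0061 [-0.001  -0.0043  0.0041] [-0.006   0.0011 -0.0005]
0.7 [310.6 245.6] 0.0021 [-0.0006 -0.0015  0.0014] [-0.006   0.0011 -0.0005]
0.75 [310.6 242.5] -0.0018 [-0.0002  0.0012 -0.0015] [-0.006   0.0011 -0.0005]
0.8 [310.7 239.9] -0.0058 [ 0.0002  0.0037 -0.0045] [-0.006   0.0011 -0.0005]
0.85 [310.7 237.7] -0.0097 [ 0.0005  0.0061 -0.0076] [-0.006   0.0011 -0.0005]
0.9 [310.7 235.9] -0.0136 [ 0.0008  0.0084 -0.0109] [-0.006   0.0011 -0.0005]
```

It bottomed at about 0.72 rad and the force is building (about 15–17 N). Holding there now.

>>> play_rows(targets=[{"delta_pos": [-0.0001,0.0015,-0.0015],"delta_rot": [0,0,0],"claw": 0},{"delta_pos": [-0.0001,0.0015,-0.0015],"delta_rot": [0,0,0],"claw": 0},{"delta_pos": [-0.0001,0.0015,-0.0015],"delta_rot": [0,0,0],"claw": 0},{"delta_pos": [-0.0001,0.0015,-0.0015],"delta_rot": [0,0,0],"claw": 0}])

```text
time: 10.62
eef_pos: [0.6258, 0.1411, 0.1267]
tcp_rot: [0.698, 0.606, -0.288, 0.251]
contact_force: [-5.9, -11.0, 11.0]
opening: 0.002
```

```bash
python3 chk.py 44 | sed -n '1,3p;13,15p'
```

```text
[ -4.27 -11.75  10.97] [0.0004 0.1912 0.1267]
[([133, 15, 82, 31, 1643], [173.0, 30.0]), ([265, 236, 33, 21, 491], [277.8, 244.5]), ([327, 236, 36, 21, 565], [348.1, 244.7])]
[ -4.86 -11.2   10.68]
0.65 [310.6 249.3] 0.0061 [-0.001  -0.0045  0.0041] [-0.0058  0.0013 -0.001 ]
0.7 [310.6 245.7] 0.0021 [-0.0006 -0.0017  0.0014] [-0.0058  0.0013 -0.001 ]
0.75 [310.7 242.6] -0.0018 [-0.0002  0.001  -0.0015] [-0.0058  0.0013 -0.001 ]
```

>>> play_rows(targets=[{"delta_pos": [-0.0004,0.0017,-0.0017],"delta_rot": [0,0,0],"claw": 0},{"delta_pos": [-0.0004,0.0017,-0.0017],"delta_rot": [0,0,0],"claw": 0},{"delta_pos": [-0.0004,0.0017,-0.0017],"delta_rot": [0,0,0],"claw": 0},{"delta_pos": [-0.0004,0.0017,-0.0017],"delta_rot": [0,0,0],"claw": 0},{"delta_pos": [-0.0004,0.0017,-0.0017],"delta_rot": [0,0,0],"claw": 0},{"delta_pos": [-0.0004,0.0017,-0.0017],"delta_rot": [0,0,0],"claw": 0},{"delta_pos": [-0.0004,0.0017,-0.0017],"delta_rot": [0,0,0],"claw": 0},{"delta_pos": [-0.0004,0.0017,-0.0017],"delta_rot": [0,0,0],"claw": 0}])

```text
time: 11.48
eef_pos: [0.6258, 0.1412, 0.1267]
tcp_rot: [0.697, 0.606, -0.288, 0.252]
contact_force: [-5.7, -11.5, 11.4]
opening: 0.002
```

```bash
python3 chk.py 44 | sed -n '1,3p;13,15p'; python3 - <<'E'
from h import *
print(*delta((0,.10,.30),rot(0)))
E
```

```text
[ -3.97 -12.16  11.41] [0.0003 0.1912 0.1267]
[([133, 14, 82, 32, 1649], [173.0, 29.5]), ([265, 235, 33, 22, 494], [277.8, 244.5]), ([327, 236, 36, 21, 564], [348.1, 244.7])]
[ -3.9  -12.28  11.12]
0.65 [310.6 249.4] 0.0062 [-0.001  -0.0046  0.0041] [-0.0055  0.0017 -0.0013]
0.7 [310.7 245.8] 0.0022 [-0.0006 -0.0018  0.0013] [-0.0055  0.0017 -0.0013]
0.75 [310.7 242.7] -0.0017 [-0.0002  0.0009 -0.0015] [-0.0055  0.0017 -0.0013]
[-0.0133 -0.0903  0.1733] [-0.2476  0.0358 -0.0016]
```

Held at about 16.6 N (17 N in total) for over a second. Backing off and moving above the post to check that the sled is locked.

>>> play_rows(targets=[{"delta_pos": [-0.003,-0.021,0.021],"delta_rot": [0,0,0],"claw": 0},{"delta_pos": [-0.006,-0.04,0.05],"delta_rot": [-0.02,0.003,0],"claw": 0},{"delta_pos": [-0.008,-0.06,0.08],"delta_rot": [-0.06,0.009,0],"claw": 20},{"delta_pos": [-0.012,-0.08,0.12],"delta_rot": [-0.1,0.015,0],"claw": 60},{"delta_pos": [-0.0197,-0.135,0.173],"delta_rot": [-0.2476,0.0358,-0.0016],"claw": 60},{"delta_pos": [-0.0197,-0.135,0.173],"delta_rot": [-0.2476,0.0358,-0.0016],"claw": 60},{"delta_pos": [-0.0197,-0.135,0.173],"delta_rot": [-0.2476,0.0358,-0.0016],"claw": 60},{"delta_pos": [-0.0197,-0.135,0.173],"delta_rot": [-0.2476,0.0358,-0.0016],"claw": 60},{"delta_pos": [-0.0197,-0.135,0.173],"delta_rot": [-0.2476,0.0358,-0.0016],"claw": 60},{"delta_pos": [-0.0197,-0.135,0.173],"delta_rot": [-0.2476,0.0358,-0.0016],"claw": 60},{"delta_pos": [-0.0197,-0.135,0.173],"delta_rot": [-0.2476,0.0358,-0.0016],"claw": 60},{"delta_pos": [-0.0197,-0.135,0.173],"delta_rot": [-0.2476,0.0358,-0.0016],"claw": 60}])

```text
time: 12.68
eef_pos: [0.6055, 0.0059, 0.2981]
tcp_rot: [-0.534, -0.464, 0.535, -0.462]
contact_force: [0.6, -0.7, 0.5]
opening: 0.7
```

```bash
python3 - <<'E'
from h import *
s=ctrl.get_state();print(s["time"],trk(s["eef_pos"]).round(4),s["contact_force"].round(1),s["opening"],s["qpos"].round(2))
c=ctrl.calibration("wrist");print(red(save="w6.png"))
print("bar",[proj(c,W(bar(t,.72))).round(1) for t in(.09,.098,.1)])
for n,p in dict(top=(0,.055,.106),foot=(0,.055,.044),mid=(0,.055,.073),edgeL=(-.047,.175,.04),edgeR=(.047,.175,.04)).items(): print(n,proj(c,W(p)).round(1))
print(*delta((0,.0545,.18),rot(0)))
im=cv2.imread("pics/w6.png");cv2.imwrite("pics/w6c.png",cv2.resize(im[60:360,140:480],None,fx=2,fy=2,interpolation=cv2.INTER_CUBIC))
E
```

```text
12.6833 [-0.0005  0.0545  0.2981] [ 0.6 -0.7  0.5] 0.6998176821919645 [-0.16  0.11  1.71  0.    1.33 -0.02]
[([286, 3, 58, 14, 792], [314.6, 9.5]), ([571, 358, 49, 42, 191], [593.1, 376.0])]
bar [array([312.8,  17.6]), array([312.8,   7.7]), array([312.8,   5.2])]
top [312.8 174.1]
foot [312.9 162.7]
mid [312.9 167.6]
edgeL [272.1  59.3]
edgeR [353.8  59.2]
[ 4.000e-04  1.000e-04 -1.184e-01] [-0.0004 -0.0007  0.0002]
```

View pics/w6c.png

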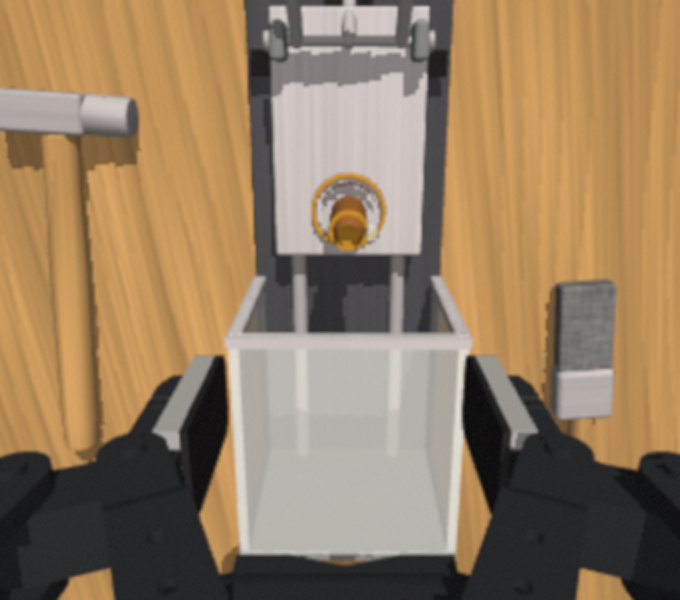

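The sled stays out by itself: its front edge is near row 62, about 98 mm of travel. The post stands on the rim at about (314,165), with its tip at (314,176), so its track position is roughly (0.001, 0.053). Descending to grasp it.

>>> play_rows(targets=[{"delta_pos": [0.0008,-0.0016,-0.04],"delta_rot": [0,0,0],"claw": 60},{"delta_pos": [0.0008,-0.0016,-0.08],"delta_rot": [0,0,0],"claw": 60},{"delta_pos": [0.0008,-0.0016,-0.12],"delta_rot": [0,0,0],"claw": 60},{"delta_pos": [0.0008,-0.0016,-0.15],"delta_rot": [0,0,0],"claw": 60},{"delta_pos": [0.0008,-0.0016,-0.175],"delta_rot": [0,0,0],"claw": 60},{"delta_pos": [0.0008,-0.0016,-0.195],"delta_rot": [0,0,0],"claw": 60},{"delta_pos": [0.0008,-0.0016,-0.21],"delta_rot": [0,0,0],"claw": 60},{"delta_pos": [0.0008,-0.0016,-0.221],"delta_rot": [0,0,0],"claw": 60},{"delta_pos": [0.0008,-0.0016,-0.221],"delta_rot": [0,0,0],"claw": 60}])

```text
time: 13.48
eef_pos: [0.6044, 0.0038, 0.0741]
tcp_rot: [-0.533, -0.465, 0.536, -0.46]
contact_force: [0.0, 0.4, -0.2]
opening: 0.703
```

>>> play_rows(targets=[{"delta_pos": [0,0,0],"delta_rot": [0,0,0],"claw": 40},{"delta_pos": [0,0,0],"delta_rot": [0,0,0],"claw": 30},{"delta_pos": [0,0,0],"delta_rot": [0,0,0],"claw": 10},{"delta_pos": [0,0,0],"delta_rot": [0,0,0],"claw": 10},{"delta_pos": [0,0,0],"delta_rot": [0,0,0],"claw": 10},{"delta_pos": [0,0,0],"delta_rot": [0,0,0],"claw": 10},{"delta_pos": [0,0,0],"delta_rot": [0,0,0],"claw": 10},{"delta_pos": [0,0,0],"delta_rot": [0,0,0],"claw": 10}], newtons=25)

```text
time: 14.15
eef_pos: [0.6053, 0.0037, 0.0754]
tcp_rot: [-0.534, -0.465, 0.536, -0.461]
contact_force: [-0.8, -0.5, 5.7]
opening: 0.25
```

Gripped: opening 0.25 corresponds to 21.4 mm, against a 22 mm stem. Lifting it and carrying it to a hover above the block.

>>> play_rows(targets=[{"delta_pos": [0,0,0.006],"delta_rot": [0,0,0],"claw": 10},{"delta_pos": [0,0,0.018],"delta_rot": [0,0,0],"claw": 10},{"delta_pos": [0,0,0.038],"delta_rot": [0,0,0],"claw": 10},{"delta_pos": [0,0,0.062],"delta_rot": [0,0,0],"claw": 10},{"delta_pos": [0,0,0.088],"delta_rot": [0,0,0],"claw": 10},{"delta_pos": [0,0,0.112],"delta_rot": [0,0,0],"claw": 10},{"delta_pos": [0,0,0.13],"delta_rot": [0,0,0],"claw": 10},{"delta_pos": [0,0,0.14],"delta_rot": [0,0,0],"claw": 10},{"delta_pos": [0,0,0.14],"delta_rot": [0,0,0],"claw": 10}])

```text
time: 14.9
eef_pos: [0.6065, 0.0036, 0.2189]
tcp_rot: [0.535, 0.463, -0.534, 0.462]
contact_force: [0.6, 0.1, -1.5]
opening: 0.249
```

>>> play_rows(targets=[{"delta_pos": [-0.003,0.01,0],"delta_rot": [0,0,0],"claw": 10},{"delta_pos": [-0.009,0.028,0],"delta_rot": [0,0,0],"claw": 10},{"delta_pos": [-0.018,0.053,0],"delta_rot": [0,0,0],"claw": 10},{"delta_pos": [-0.027,0.08,0],"delta_rot": [0,0,0],"claw": 10},{"delta_pos": [-0.036,0.107,0],"delta_rot": [0,0,0],"claw": 10},{"delta_pos": [-0.045,0.134,0],"delta_rot": [0,0,0],"claw": 10},{"delta_pos": [-0.054,0.161,0],"delta_rot": [0,0,0],"claw": 10},{"delta_pos": [-0.064,0.188,0],"delta_rot": [0,0,0],"claw": 10},{"delta_pos": [-0.073,0.215,0],"delta_rot": [0,0,0],"claw": 10},{"delta_pos": [-0.082,0.242,0],"delta_rot": [0,0,0],"claw": 10},{"delta_pos": [-0.091,0.269,0],"delta_rot": [0,0,0],"claw": 10},{"delta_pos": [-0.1,0.296,0],"delta_rot": [0,0,0],"claw": 10},{"delta_pos": [-0.109,0.322,0],"delta_rot": [0,0,0],"claw": 10},{"delta_pos": [-0.116,0.343,0],"delta_rot": [0,0,0],"claw": 10},{"delta_pos": [-0.12,0.356,0],"delta_rot": [0,0,0],"claw": 10},{"delta_pos": [-0.122,0.361,0],"delta_rot": [0,0,0],"claw": 10},{"delta_pos": [-0.122,0.361,0],"delta_rot": [0,0,0],"claw": 10},{"delta_pos": [-0.122,0.361,0],"delta_rot": [0,0,0],"claw": 10}])

```text
time: 16.4
eef_pos: [0.4844, 0.364, 0.2181]
tcp_rot: [-0.534, -0.463, 0.535, -0.462]
contact_force: [-0.6, -0.0, -1.3]
opening: 0.251
```

```bash
python3 - <<'E'
from h import *
s=ctrl.get_state();print(s["time"],s["eef_pos"].round(4),s["contact_force"].round(1),s["opening"])
im=ctrl.read_camera("wrist");cv2.imwrite("pics/w7.png",im);c=ctrl.calibration("wrist")
q=R.from_quat(s["tcp_rot"]).as_matrix();print("tooldir",q[:,0].round(4))
p=s["eef_pos"];print("postbase",proj(c,p+[0,0,-.0354]).round(1),"target on block",proj(c,[p[0],p[1],.03]).round(1))
for k in [(.06,.055),(.06,-.055),(-.06,-.055),(-.06,.055)]:
    print(k,proj(c,np.r_[np.array([.4865,.369])+R.from_euler('z',-.07).apply([*k,0])[:2],.03]).round(1))
E
```

```text
16.4 [0.4844 0.364  0.2181] [-0.6 -0.  -1.3] 0.25073645036463454
tooldir [-1.3e-03  1.0e-04 -1.0e+00]
postbase [310.7 238.5] target on block [311.7 174.9]
(0.06, 0.055) [369.8 110.8]
(0.06, -0.055) [371.8 215.4]
(-0.06, -0.055) [262.1 223. ]
(-0.06, 0.055) [248.5 120.2]
```

View pics/w7.png

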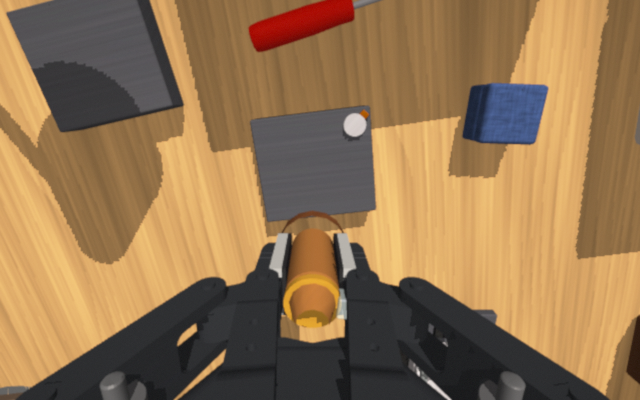

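The post is held upright. The block's corners are at (252,119), (368,107), (376,209) and (267,221), so its centre is at (316,164). The landing point (312,175) is about 11 mm off centre, away from the ring, which is fine. Lowering.

>>> play_rows(targets=[{"delta_pos": [0.001,0.003,-0.02],"delta_rot": [0,0,0],"claw": 10},{"delta_pos": [0.001,0.003,-0.05],"delta_rot": [0,0,0],"claw": 10},{"delta_pos": [0.001,0.003,-0.08],"delta_rot": [0,0,0],"claw": 10},{"delta_pos": [0.001,0.003,-0.105],"delta_rot": [0,0,0],"claw": 10},{"delta_pos": [0.001,0.003,-0.125],"delta_rot": [0,0,0],"claw": 10},{"delta_pos": [0.001,0.003,-0.138],"delta_rot": [0,0,0],"claw": 10},{"delta_pos": [0.001,0.003,-0.145],"delta_rot": [0,0,0],"claw": 10},{"delta_pos": [0.001,0.003,-0.149],"delta_rot": [0,0,0],"claw": 10},{"delta_pos": [0.001,0.003,-0.15],"delta_rot": [0,0,0],"claw": 10},{"delta_pos": [0.001,0.003,-0.15],"delta_rot": [0,0,0],"claw": 10}])

```text
time: 17.28
eef_pos: [0.4866, 0.3669, 0.0694]
tcp_rot: [0.535, 0.463, -0.534, 0.462]
contact_force: [-0.4, 0.0, -0.7]
opening: 0.248
```

>>> play_rows(targets=[{"delta_pos": [0,0,-0.0015],"delta_rot": [0,0,0],"claw": 10},{"delta_pos": [0,0,-0.0025],"delta_rot": [0,0,0],"claw": 10},{"delta_pos": [0,0,-0.0035],"delta_rot": [0,0,0],"claw": 10},{"delta_pos": [0,0,-0.0035],"delta_rot": [0,0,0],"claw": 10}])

```text
time: 17.62
eef_pos: [0.4867, 0.367, 0.0663]
tcp_rot: [0.536, 0.463, -0.534, 0.462]
contact_force: [-0.2, 0.3, -2.1]
opening: 0.249
```

>>> play_rows(targets=[{"delta_pos": [0,0,-0.001],"delta_rot": [0,0,0],"claw": 10},{"delta_pos": [0,0,-0.0015],"delta_rot": [0,0,0],"claw": 10},{"delta_pos": [0,0,-0.0018],"delta_rot": [0,0,0],"claw": 10},{"delta_pos": [0,0,-0.0018],"delta_rot": [0,0,0],"claw": 10}])

```text
time: 17.95
eef_pos: [0.4869, 0.3672, 0.0655]
tcp_rot: [0.536, 0.463, -0.534, 0.462]
contact_force: [-2.2, -1.4, 5.0]
opening: 0.251
```

Contact at 5 N and z = 0.0655, as expected. Releasing slowly and rising.

>>> play_rows(targets=[{"delta_pos": [0,0,0],"delta_rot": [0,0,0],"claw": 24},{"delta_pos": [0,0,0],"delta_rot": [0,0,0],"claw": 28},{"delta_pos": [0,0,0],"delta_rot": [0,0,0],"claw": 36},{"delta_pos": [0,0,0],"delta_rot": [0,0,0],"claw": 50},{"delta_pos": [0,0,0],"delta_rot": [0,0,0],"claw": 60},{"delta_pos": [0,0,0],"delta_rot": [0,0,0],"claw": 60},{"delta_pos": [0,0,0.02],"delta_rot": [0,0,0],"claw": 60},{"delta_pos": [0,0,0.05],"delta_rot": [0,0,0],"claw": 60},{"delta_pos": [0,0,0.09],"delta_rot": [0,0,0],"claw": 60},{"delta_pos": [0,0,0.13],"delta_rot": [0,0,0],"claw": 60},{"delta_pos": [0,0,0.17],"delta_rot": [0,0,0],"claw": 60},{"delta_pos": [0,0,0.2],"delta_rot": [0,0,0],"claw": 30},{"delta_pos": [0,0,0.2],"delta_rot": [0,0,0],"claw": 0}])

```text
time: 19.03
eef_pos: [0.49, 0.3689, 0.2752]
tcp_rot: [0.541, 0.461, -0.529, 0.464]
contact_force: [1.7, 0.5, 0.8]
opening: 0.431
```

```bash
python3 - <<'E'
from h import *
s=ctrl.get_state();print(s["time"],s["eef_pos"].round(4),s["contact_force"].round(1))
im=ctrl.read_camera("wrist");c=ctrl.calibration("wrist")
x,y=.4869,.3672
print("foot",proj(c,[x,y,.034]).round(1),"top",proj(c,[x,y,.096]).round(1))
cv2.imwrite("pics/w8.png",im[40:300,200:440].repeat(2,0).repeat(2,1))
# lever raise waypoints: vertical tool, finger on +y side of bar, tip below bar by 12mm, sled .098
b=bar(.098,.72);print("bar",b)
zt=b[2]-.012+.025
for gap in (.05,.035): print(gap,*delta((0,b[1]+.006+.011+gap,zt+.15),rot(0)),zt)
E
```

```text
19.0333 [0.49   0.3689 0.2752] [1.7 0.5 0.8]
foot [308.6 168.3] top [308.4 180.9]
bar [0.         0.21006958 0.10462658]
0.05 [ 0.1487 -0.1421 -0.0036] [-0.0021  0.0034  0.0007] 0.11762658192132205
0.035 [ 0.1466 -0.157  -0.0036] [-0.0021  0.0034  0.0007] 0.11762658192132205
```

View pics/w8.png

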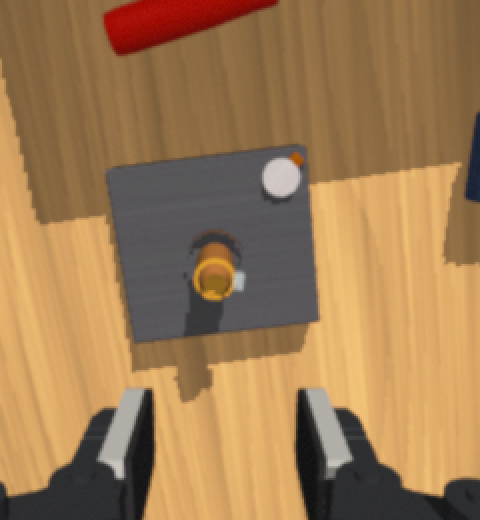

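The post stands upright on the block with the ring untouched, its foot at about (308,165) in the full picture. Moving to the +y side of the bar with the fingers shut, tips about 15 mm below the bar.

>>> play_rows(targets=[{"delta_pos": [0.03,-0.028,0],"delta_rot": [-0.0021,0.0034,0.0007],"claw": 0},{"delta_pos": [0.06,-0.057,0],"delta_rot": [-0.0021,0.0034,0.0007],"claw": 0},{"delta_pos": [0.09,-0.085,0],"delta_rot": [-0.0021,0.0034,0.0007],"claw": 0},{"delta_pos": [0.12,-0.114,0],"delta_rot": [-0.0021,0.0034,0.0007],"claw": 0},{"delta_pos": [0.1487,-0.1421,-0.0036],"delta_rot": [-0.0021,0.0034,0.0007],"claw": 0},{"delta_pos": [0.1487,-0.1421,-0.04],"delta_rot": [-0.0021,0.0034,0.0007],"claw": 0},{"delta_pos": [0.1487,-0.1421,-0.08],"delta_rot": [-0.0021,0.0034,0.0007],"claw": 0},{"delta_pos": [0.1487,-0.1421,-0.12],"delta_rot": [-0.0021,0.0034,0.0007],"claw": 0},{"delta_pos": [0.1487,-0.1421,-0.145],"delta_rot": [-0.0021,0.0034,0.0007],"claw": 0},{"delta_pos": [0.1487,-0.1421,-0.16],"delta_rot": [-0.0021,0.0034,0.0007],"claw": 0},{"delta_pos": [0.1487,-0.1421,-0.16],"delta_rot": [-0.0021,0.0034,0.0007],"claw": 0}])

```text
time: 20.0
eef_pos: [0.6339, 0.2253, 0.1044]
tcp_rot: [-0.531, -0.465, 0.538, -0.461]
contact_force: [-0.4, 0.2, 0.5]
opening: -0.001
```

```bash
python3 - <<'E'
from h import *
s=ctrl.get_state();print(s["time"],trk(s["eef_pos"]).round(4),s["contact_force"].round(1),s["opening"])
for y in (.235,.225,.21,.195,.18,.15,.12,.1,.085,.078): print(y,*delta((0,y,.1146),rot(0)))
E
```

```text
20.0 [-0.0036  0.2757  0.1044] [-0.4  0.2  0.5] -0.000661432058748346
0.235 [-0.0022 -0.0408  0.0102] [ 0.0007 -0.0035  0.0001]
0.225 [-0.0037 -0.0507  0.0102] [ 0.0007 -0.0035  0.0001]
0.21 [-0.0058 -0.0656  0.0102] [ 0.0007 -0.0035  0.0001]
0.195 [-0.0079 -0.0804  0.0102] [ 0.0007 -0.0035  0.0001]
0.18 [-0.01   -0.0952  0.0102] [ 0.0007 -0.0035  0.0001]
0.15 [-0.0143 -0.1249  0.0102] [ 0.0007 -0.0035  0.0001]
0.12 [-0.0186 -0.1546  0.0102] [ 0.0007 -0.0035  0.0001]
0.1 [-0.0214 -0.1744  0.0102] [ 0.0007 -0.0035  0.0001]
0.085 [-0.0235 -0.1893  0.0102] [ 0.0007 -0.0035  0.0001]
0.078 [-0.0245 -0.1962  0.0102] [ 0.0007 -0.0035  0.0001]
```

>>> play_rows(targets=[{"delta_pos": [-0.001,-0.02,0.0102],"delta_rot": [0.0007,-0.0035,0],"claw": 0},{"delta_pos": [-0.0022,-0.0408,0.0102],"delta_rot": [0.0007,-0.0035,0],"claw": 0},{"delta_pos": [-0.003,-0.046,0.0102],"delta_rot": [0.0007,-0.0035,0],"claw": 0},{"delta_pos": [-0.0037,-0.0507,0.0102],"delta_rot": [0.0007,-0.0035,0],"claw": 0},{"delta_pos": [-0.0044,-0.0556,0.0102],"delta_rot": [0.0007,-0.0035,0],"claw": 0},{"delta_pos": [-0.0051,-0.0606,0.0102],"delta_rot": [0.0007,-0.0035,0],"claw": 0},{"delta_pos": [-0.0058,-0.0656,0.0102],"delta_rot": [0.0007,-0.0035,0],"claw": 0}])

```text
time: 20.58
eef_pos: [0.6303, 0.1634, 0.1182]
tcp_rot: [0.538, 0.463, -0.531, 0.463]
contact_force: [0.7, 8.3, 3.6]
opening: -0.0
```

```bash
python3 - <<'E'
from h import *
s=ctrl.get_state();print(s["time"],trk(s["eef_pos"]).round(4),RZ.inv().apply(s["contact_force"]).round(1))
for y in (.2,.195,.18,.15,.12,.1,.085,.078): print(y,*delta((0,y,.1146),rot(0)))
E
```

```text
20.5833 [0.0017 0.2139 0.1182] [-0.5  8.3  3.6]
0.2 [-0.0036 -0.0135 -0.0036] [-0.0021  0.0024  0.0002]
0.195 [-0.0043 -0.0184 -0.0036] [-0.0021  0.0024  0.0002]
0.18 [-0.0065 -0.0333 -0.0036] [-0.0021  0.0024  0.0002]
0.15 [-0.0107 -0.063  -0.0036] [-0.0021  0.0024  0.0002]
0.12 [-0.015  -0.0927 -0.0036] [-0.0021  0.0024  0.0002]
0.1 [-0.0178 -0.1125 -0.0036] [-0.0021  0.0024  0.0002]
0.085 [-0.0199 -0.1273 -0.0036] [-0.0021  0.0024  0.0002]
0.078 [-0.0209 -0.1343 -0.0036] [-0.0021  0.0024  0.0002]
```

>>> play_rows(targets=[{"delta_pos": [-0.0015,-0.005,-0.0036],"delta_rot": [-0.0021,0.0024,0],"claw": 0},{"delta_pos": [-0.0025,-0.009,-0.0036],"delta_rot": [-0.0021,0.0024,0],"claw": 0},{"delta_pos": [-0.0036,-0.0135,-0.0036],"delta_rot": [-0.0021,0.0024,0],"claw": 0},{"delta_pos": [-0.0043,-0.0184,-0.0036],"delta_rot": [-0.0021,0.0024,0],"claw": 0},{"delta_pos": [-0.005,-0.023,-0.0036],"delta_rot": [-0.0021,0.0024,0],"claw": 0},{"delta_pos": [-0.0058,-0.028,-0.0036],"delta_rot": [-0.0021,0.0024,0],"claw": 0},{"delta_pos": [-0.0065,-0.0333,-0.0036],"delta_rot": [-0.0021,0.0024,0],"claw": 0}])

```text
time: 21.17
eef_pos: [0.6238, 0.1298, 0.1149]
tcp_rot: [-0.534, -0.463, 0.534, -0.463]
contact_force: [-0.3, 0.1, -0.1]
opening: -0.0
```

```bash
python3 - <<'E'
from h import *
s=ctrl.get_state();print(s["time"],trk(s["eef_pos"]).round(4),RZ.inv().apply(s["contact_force"]).round(1))
im=ctrl.read_camera("side");cv2.imwrite("pics/s2.png",im);c=ctrl.calibration("side")
cv2.imwrite("pics/s2c.png",cv2.resize(im[100:330,220:400],None,fx=3,fy=2.6*1.15,interpolation=cv2.INTER_CUBIC));print(red("side"))
for tr in(0,.05,.098): print(tr,[proj(c,W(bar(tr,th))).round(1).tolist() for th in(0,.2,.4,.72)])
for y in (.17,.15,.12,.1,.085,.078): print(y,*delta((0,y,.1146),rot(0)))
E
```

```text
21.1667 [-0.      0.1797  0.1149] [-0.3  0.1 -0.1]
[([206, 125, 9, 21, 90], [210.2, 134.5]), ([293, 388, 47, 12, 479], [317.8, 394.3])]
0 [[289.9, 197.3], [288.6, 201.5], [287.3, 206.4], [285.7, 215.0]]
0.05 [[285.2, 208.8], [283.8, 213.3], [282.5, 218.4], [280.8, 227.4]]
0.098 [[280.4, 220.6], [278.9, 225.4], [277.5, 230.8], [275.7, 240.1]]
0.17 [-0.001  -0.0087  0.0004] [ 0.0003 -0.0004  0.0004]
0.15 [-0.0038 -0.0285  0.0004] [ 0.0003 -0.0004  0.0004]
0.12 [-0.0081 -0.0582  0.0004] [ 0.0003 -0.0004  0.0004]
0.1 [-0.0109 -0.078   0.0004] [ 0.0003 -0.0004  0.0004]
0.085 [-0.013  -0.0929  0.0004] [ 0.0003 -0.0004  0.0004]
0.078 [-0.014  -0.0998  0.0004] [ 0.0003 -0.0004  0.0004]
```

View pics/s2c.png

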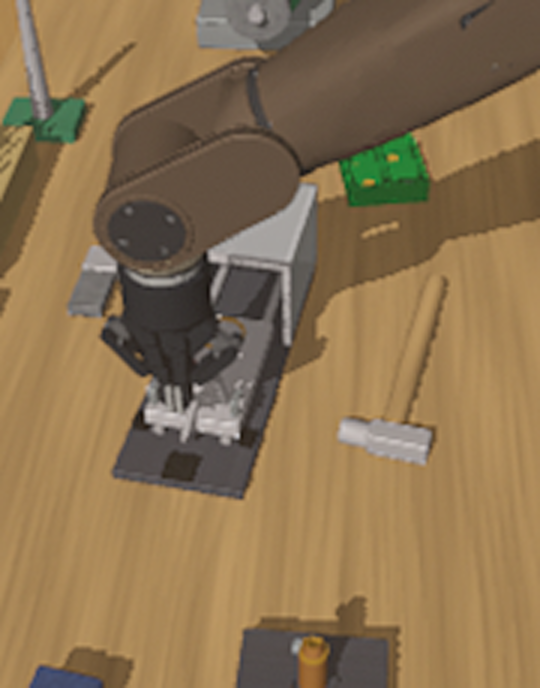

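Contact force has dropped to 0. The side view still shows the sled near the out position at this instant. I'll let a moment pass and use the wrist camera to see whether it is running home.

>>> play_rows(targets=[{"delta_pos": [0,0,0],"delta_rot": [0,0,0],"claw": 0},{"delta_pos": [0,0,0],"delta_rot": [0,0,0],"claw": 0}])

```text
time: 21.43
eef_pos: [0.6231, 0.1285, 0.1138]
tcp_rot: [-0.534, -0.463, 0.536, -0.462]
contact_force: [-0.4, 0.0, -0.2]
opening: -0.003
```

```bash
python3 - <<'E'
from h import *
s=ctrl.get_state();print(s["time"],trk(s["eef_pos"]).round(4),RZ.inv().apply(s["contact_force"]).round(1))
c=ctrl.calibration("wrist");print(red(save="w9.png"))
for tr in(0,.05,.098): print(tr,[proj(c,W(bar(tr,th))).round(1).tolist() for th in(0,.2,.3,.4,.72)])
print(proj(c,W((-.047,.173,.04))),proj(c,W((-.047,.075,.04))))
s2=cv2.imread("pics/w9.png");cv2.imwrite("pics/w9c.png",cv2.resize(s2[160:400,180:460],None,fx=2.5,fy=2.5))
E
```

```text
21.4333 [-0.0005  0.1783  0.1138] [-0.4 -0.  -0.2]
[]
0 [[312.6, 490.4], [312.6, 462.7], [312.6, 446.5], [312.6, 429.3], [312.5, 372.7]]
0.05 [[312.4, 418.0], [312.4, 386.4], [312.4, 368.7], [312.4, 350.3], [312.3, 292.8]]
0.098 [[312.2, 332.6], [312.2, 296.3], [312.1, 276.8], [312.1, 257.1], [312.1, 199.6]]
[243.9368516  221.59865751] [252.52861096 338.27066584]
```

View pics/w9c.png

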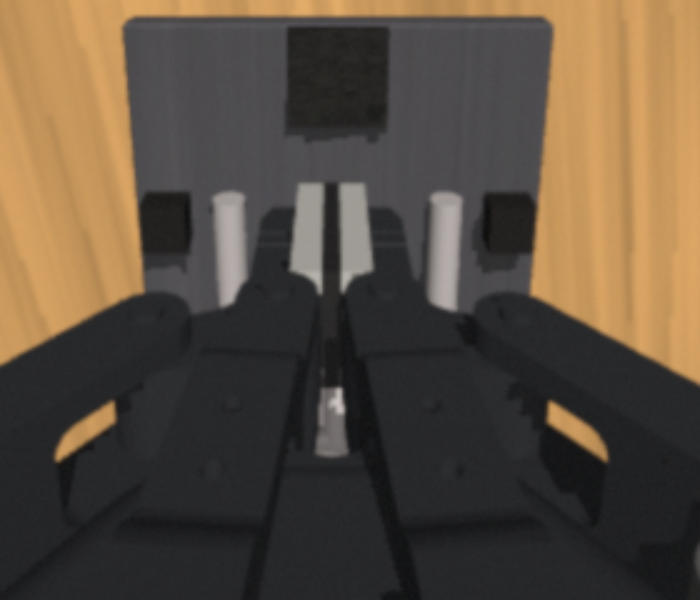

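The sled has left the front of the plate and is running home. I'll follow and gently finish raising the lever with the sled at home.

>>> play_rows(targets=[{"delta_pos": [-0.003,-0.02,0],"delta_rot": [0,0,0],"claw": 0},{"delta_pos": [-0.006,-0.045,0],"delta_rot": [0,0,0],"claw": 0},{"delta_pos": [-0.009,-0.065,0],"delta_rot": [0,0,0],"claw": 0},{"delta_pos": [-0.01,-0.073,0],"delta_rot": [0,0,0],"claw": 0},{"delta_pos": [-0.0105,-0.077,0],"delta_rot": [0,0,0],"claw": 0},{"delta_pos": [-0.011,-0.081,0],"delta_rot": [0,0,0],"claw": 0},{"delta_pos": [-0.0115,-0.084,0],"delta_rot": [0,0,0],"claw": 0},{"delta_pos": [-0.012,-0.088,0],"delta_rot": [0,0,0],"claw": 0}])

```text
time: 22.15
eef_pos: [0.6121, 0.0424, 0.1151]
tcp_rot: [0.535, 0.463, -0.534, 0.463]
contact_force: [1.0, 5.5, 5.2]
opening: 0.002
```

```bash
python3 - <<'E'
from h import *
s=ctrl.get_state();print(s["time"],trk(s["eef_pos"]).round(4),RZ.inv().apply(s["contact_force"]).round(1))
for y in (.085,.082,.079): print(y,*delta((0,y,.1146),rot(0)))
E
```

```text
22.15 [0.0008 0.0915 0.1151] [0.3 5.6 5.2]
0.085 [-0.0017 -0.0064 -0.0005] [-0.0003  0.0001  0.0003]
0.082 [-0.0022 -0.0093 -0.0005] [-0.0003  0.0001  0.0003]
0.079 [-0.0026 -0.0123 -0.0005] [-0.0003  0.0001  0.0003]
```

>>> play_rows(targets=[{"delta_pos": [-0.001,-0.003,0],"delta_rot": [0,0,0],"claw": 0},{"delta_pos": [-0.0015,-0.006,0],"delta_rot": [0,0,0],"claw": 0},{"delta_pos": [-0.002,-0.0085,0],"delta_rot": [0,0,0],"claw": 0},{"delta_pos": [-0.0023,-0.01,0],"delta_rot": [0,0,0],"claw": 0}])

```text
time: 22.48
eef_pos: [0.6106, 0.0331, 0.116]
tcp_rot: [0.535, 0.463, -0.533, 0.463]
contact_force: [-0.1, 4.4, 2.5]
opening: 0.002
```

```bash
python3 - <<'E'
from h import *
s=ctrl.get_state();print(s["time"],trk(s["eef_pos"]).round(4),RZ.inv().apply(s["contact_force"]).round(1))
print(*delta((0,.17,.30),rot(0)))
E
```

```text
22.4833 [0.0006 0.0821 0.116 ] [-0.7  4.3  2.5]
[0.0119 0.0871 0.184 ] [-0.0005  0.0008  0.0001]
```

That makes the lever about 0.04 rad from fully up. Backing away along +y and then up. I've used all 12 views, so the final checks will be numeric.

>>> play_rows(targets=[{"delta_pos": [0.003,0.02,0],"delta_rot": [0,0,0],"claw": 0},{"delta_pos": [0.006,0.045,0.01],"delta_rot": [0,0,0],"claw": 0},{"delta_pos": [0.01,0.07,0.04],"delta_rot": [0,0,0],"claw": 0},{"delta_pos": [0.0119,0.0871,0.08],"delta_rot": [0,0,0],"claw": 0},{"delta_pos": [0.0119,0.0871,0.12],"delta_rot": [0,0,0],"claw": 0},{"delta_pos": [0.0119,0.0871,0.16],"delta_rot": [0,0,0],"claw": 0},{"delta_pos": [0.0119,0.0871,0.184],"delta_rot": [0,0,0],"claw": 0},{"delta_pos": [0.0119,0.0871,0.184],"delta_rot": [0,0,0],"claw": 0},{"delta_pos": [0.0119,0.0871,0.184],"delta_rot": [0,0,0],"claw": 0},{"delta_pos": [0.0119,0.0871,0.184],"delta_rot": [0,0,0],"claw": 0}])

```text
time: 23.32
eef_pos: [0.6217, 0.1197, 0.298]
tcp_rot: [-0.534, -0.463, 0.535, -0.463]
contact_force: [0.7, -1.0, -0.1]
opening: 0.001
```

```bash
python3 - <<'E'
from h import *
s=ctrl.get_state();print(s["time"],trk(s["eef_pos"]).round(4),s["contact_force"].round(1))
c=ctrl.calibration("wrist");print("red",red(save="w10.png"));im=cv2.imread("pics/w10.png")
for tr in(0,.005,.02): print(tr,[proj(c,W(bar(tr,th))).round(1).tolist() for th in(0,.1,.2,.3)],"edge",proj(c,W((.0,.075+tr,.04))).round(1))
g=cv2.cvtColor(im,cv2.COLOR_BGR2GRAY)
for x in(.04,-.04):
    print(x,[int(g[tuple(proj(c,W((x,y,.04))).round().astype(int)[::-1])]) if 0<=proj(c,W((x,y,.04)))[1]<400 else None for y in np.arange(.06,.1,.0025)])
t=ctrl.read_camera("top");ct=ctrl.calibration("top");sd=ctrl.read_camera("side");cs=ctrl.calibration("side")
for nm,i,cc in(("top",t,ct),("side",sd,cs)):
    h=cv2.cvtColor(i,cv2.COLOR_BGR2HSV);a,b=proj(cc,[.4869,.3672,.03]),proj(cc,[.4869,.3672,.096]);print(nm,"foot",a.round(1),"top",b.round(1))
    u,v=((a+b)/2).astype(int);w=h[v-25:v+25,u-25:u+25];m=(w[...,0]>5)&(w[...,0]<25)&(w[...,1]>110)&(w[...,2]>60)
    n,l,st,ce=cv2.connectedComponentsWithStats(m.astype(np.uint8));print([(np.r_[st[k][:2]+[u-25,v-25],st[k][2:]].tolist(),(ce[k]+[u-25,v-25]).round(1).tolist()) for k in range(1,n) if st[k,4]>8])
# bystander change vs start
d=cv2.absdiff(t,cv2.imread("pics/top0.png")).max(2)
for nm,(u,v) in dict(hammer=(300,238),hamhandle=(340,244),brush=(355,156),jar=(408,167),cup=(453,186),box=(219,180),driver=(191,227)).items(): print(nm,d[v-8:v+8,u-8:u+8].mean().round(1),end=' ')
E
```

```text
23.3167 [-0.0007  0.1694  0.298 ] [ 0.7 -1.  -0.1]
red []
0 [[312.7, 275.6], [312.7, 268.7], [312.7, 261.5], [312.7, 254.1]] edge [312.7 230.9]
0.005 [[312.7, 271.5], [312.7, 264.6], [312.7, 257.4], [312.7, 250.0]] edge [312.7 227.5]
0.02 [[312.7, 259.1], [312.7, 252.1], [312.7, 244.7], [312.7, 237.2]] edge [312.7 217.2]
0.04 [110, 121, 160, 200, 200, 210, 189, 176, 163, 87, 83, 81, 83, 78, 77, 78, 79]
-0.04 [124, 125, 157, 199, 201, 209, 194, 174, 169, 88, 80, 78, 78, 80, 79, 79, 79]
top foot [227.3 227. ] top [223.8 224.1]
[([200, 200, 50, 50, 1602], [223.6, 223.0]), ([222, 222, 7, 8, 35], [224.7, 225.5])]
side foot [324.1 329.4] top [324.3 314.1]
[([299, 296, 50, 26, 793], [324.0, 303.5]), ([319, 313, 11, 20, 168], [324.0, 322.1]), ([318, 332, 11, 5, 21], [322.8, 334.7])]
hammer 66.1 hamhandle 9.6 brush 8.2 jar 9.2 cup 8.5 box 5.9 driver 6.8
```

>>> play_rows(targets=[{"delta_pos": [-0.02,-0.04,0.04],"delta_rot": [0,0,0],"claw": 0},{"delta_pos": [-0.04,-0.08,0.06],"delta_rot": [0,0,0],"claw": 0},{"delta_pos": [-0.06,-0.12,0.06],"delta_rot": [0,0,0],"claw": 0},{"delta_pos": [-0.08,-0.16,0.06],"delta_rot": [0,0,0],"claw": 0},{"delta_pos": [-0.1,-0.2,0.06],"delta_rot": [0,0,0],"claw": 0},{"delta_pos": [-0.12,-0.24,0.06],"delta_rot": [0,0,0],"claw": 0},{"delta_pos": [-0.14,-0.28,0.06],"delta_rot": [0,0,0],"claw": 0},{"delta_pos": [-0.16,-0.32,0.06],"delta_rot": [0,0,0],"claw": 0},{"delta_pos": [-0.18,-0.36,0.06],"delta_rot": [0,0,0],"claw": 0},{"delta_pos": [-0.2,-0.4,0.06],"delta_rot": [0,0,0],"claw": 0},{"delta_pos": [-0.22,-0.44,0.06],"delta_rot": [0,0,0],"claw": 0},{"delta_pos": [-0.22,-0.44,0.06],"delta_rot": [0,0,0],"claw": 0},{"delta_pos": [-0.22,-0.44,0.06],"delta_rot": [0,0,0],"claw": 0}])

```text
time: 24.55
eef_pos: [0.3984, -0.3245, 0.355]
tcp_rot: [-0.534, -0.463, 0.537, -0.46]
contact_force: [-0.2, 0.2, -0.4]
opening: -0.001
```

```bash
python3 - <<'E'
from h import *
print(ctrl.get_state()["time"])
t=ctrl.read_camera("top");t0=cv2.imread("pics/top0.png");d=cv2.absdiff(t,t0).max(2)
for nm,(u,v) in dict(hammer=(300,238),hamhandle=(340,244),brush=(355,156),jar=(408,167),cup=(453,186),box=(219,180),driver=(191,227),ring=(215,217)).items(): print(nm,d[v-8:v+8,u-8:u+8].mean().round(1),end=' ')
ct=ctrl.calibration("top");print("\nred top",red("top"),[(th,proj(ct,W(bar(0,th))).round(1).tolist()) for th in(0,.1,.3)])
cv2.imwrite("pics/top_f.png",t);sv=[]
for im in(t0,t):
    h=cv2.cvtColor(im,cv2.COLOR_BGR2HSV)[...,:];m=((h[...,0]<6)|(h[...,0]>174))&(h[...,1]>180)&(h[...,2]>80);m[:,:300]=0;m[:,330:]=0;m[:175]=0;m[205:]=0
    ys,xs=np.nonzero(m);print(xs.mean().round(2),ys.mean().round(2),len(xs))
print("slide region diff",d[175:210,283:372].mean().round(1))
E
```

```text
24.55
hammer 9.2 hamhandle 10.1 brush 8.6 jar 9.6 cup 8.9 box 6.2 driver 7.1 ring 7.4 
red top [([187, 216, 10, 25, 156], [191.5, 228.2])] [(0, [315.7, 186.2]), (0.1, [313.6, 186.0]), (0.3, [309.6, 186.0])]
315.51 185.69 35
314.59 185.56 34
slide region diff 10.3
```

```bash
python3 -c "
from plant import ctrl
print(ctrl.sign_off())"
```

```text
the job is handed in; nothing more can be done
None
```

The job is done and handed in at about 24.6 s of the 72 s allowed. The post is standing on the right-hand block and the empty sled is home under the hood.

- **Sled and lever:** I pushed the sled to its stop by the lever bar, then turned the lever down until it bottomed at about 0.72 rad. I held it there for over a second at about 15.5–17 N. The highest reading I saw was about 18.6 N, and forces were only read at the end of each move. When I backed off, the sled stayed out by itself at about 98 mm of travel.
- **Post:** I gripped it by the stem, carried it upright and set it down on the block. The picture after release and a later side-camera check both showed it upright and clear of the ring.
- **Lever back up:** I pushed the lever up, and the sled came free and ran home. I then followed and finished raising the lever.

**Last checks:**
- In the top view the red bar is within 1 pixel (about 3 mm) of where it started, so the sled is home and the lever is about 0.04 rad short of fully up.
- The hammer, brush, screwdriver, jar, ring box, cup and ring show no change from the first picture.
- One wrist-camera check found no red bar, because the fingers hid it. The top view after moving the arm away settled it.
- My 12 picture views were used up before the end, so these last checks were numeric only.

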